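# Set up the miniature painter's bench

## Robot

A 6-joint arm with a two-finger parallel gripper is mounted at the origin on the work surface. World frame = base frame: x ahead of the robot, y to its left, z up, the work surface at z = 0. Lengths are in m, angles in rad, forces in N, time in s.
With the tool pointing down it reaches from about 0.35 to 0.775 m from the base axis. Payload 7.3 kg.
Tool frame: the origin (TCP) lies at the very end of the fingers, on their centre line; the grasp point (between the pads) lies 19 mm behind it; z points along the fingers, y is the line along which they close (so a half turn about z gives the same grasp; the last joint's range is limited). The gripper opens to 92 mm and grips with 3 to 60 N. Pads are 19 mm wide; open, the fingers measure 130 mm over their backs; the gripper's body (75 mm by 190 mm) begins 47 mm behind the grasp point.
Start: joints at [1.044, 0.342, 1.524, -0, 1.275, -0.146], TCP at [0.195, 0.487, 0.227] pointing down, gripper open.
Joint ranges: [-2.53, 2.53], [-0.77, 2.02], [0.04, 2.7], [-1, 4.14], [0.28, 2.66], [-3.11, 3.11]. Speed limits (rad/s): [2.57, 2.57, 3.14, 3.14, 3.14, 3.14].

## Interface

Orientations are given as [roll, pitch, yaw] about the fixed x, y, z axes, in that order (R = Rz(yaw) Ry(pitch) Rx(roll)).
In Python, from cell import telemetry, eyes, job gives the robot as it stands.
- The arm moves only by the tool apply_moves, never from a script. Its arguments are lists of equal length, an entry for each row: "delta_pos": the shift along the world's x, y, z each as a share of 0.4 m, from -1 to 1, a list of three; "dr": the turn, a rotation vector about the world's x, y, z each as a share of 0.5 rad, from -1 to 1, a list of three; "jaw": the opening, from 0 (shut) to 1 (fully open). A call has 1 to 8 rows; each row is the pose to reach, as a shift and turn from the pose commanded when the call began; what a row does not reach only later rows make up. A row lasts 1/12 s, in which the tool goes at most 41.7 mm and 7.16 degrees, less where a joint would pass 70% of its speed; a pose out of reach is approached as far as the arm can. A call with a number of a shift or a turn outside -1 to 1 is refused whole. A call with a gripper value outside its range is refused whole. The fingers move at their own pace and stop on an object; "force" is the grip in N (left out, the last holds). Time passes only in rows, so rows that repeat a pose let the fingers close. It gives the time, the measured TCP pose, the force, the opening and the grip force at its end, in the units of the state.
- telemetry.observe(): the state, without advancing time (a new reading comes with each control period).
- eyes.read_camera(name): name is "side" or "top" or "wrist"; returns the picture (384x512x3 uint8, red, green, blue); there is no depth.
- eyes.camera_model(name): a dict with "vertical_fov" (degrees; the focal length in pixels is half the picture's height over the tangent of half this angle, whatever the lens; pixels are square), "cx", "cy" (the principal point, pixels), "k1" (the pictures are not rectified: a ray, as slopes to the right and down, at radius r is drawn at 1 + k1 r^2 times it, then the intrinsics apply), "rvec" (rotation vector, rad) and "tvec" (3), from world to camera coordinates, as OpenCV has them; the wrist camera has in their place "hand_eye" (4x4, takes a point from camera to tool coordinates, whose origin is the TCP and whose axes are the flange's). Camera axes: x right, y down, z forward; pixel columns grow to the right and rows downward; lengths in m; the calibration is good to about 2 mm. A picture is of the moment at which its call begins: read the wrist's pose just before it. camera_model takes no time and is no camera call.
- job.hand_in(): hands the job in; it is judged then, once.
The state is a dict: "time": time; "qpos": joint angles; "qvel": joint speeds; "joint_efforts": joint torques, N m; "tool_pos": TCP position; "tool_rot": TCP orientation; "contact_force": force on the tool from outside, world axes, zero at the start; "torque": the same for the moment, N m; "opening": finger opening in m; "grip_force": force on a finger pad.
Only numpy, scipy, OpenCV 4.12 (cv2) and the standard library are available. Lean on these libraries where they do the work, as an engineer would, in place of code of your own. Each camera call takes 0.05 s, during which the arm holds its last target. There are 200 camera calls.

## Task

Get the bench ready for painting: swing the magnifier by its red knob well clear of the green mat, and lay the black plaque face up in the middle of the mat, its long side along the mat's long side. Lift every brush off its hooks and lay them all flat and side by side along the white tray, entirely inside it, bristles pointing away from the robot. Finish with the magnifier swung back so that its lens is centred over the plaque, everything let go, and leave the paint jars where they stand.

Things in the scene. Friction and masses are not known exactly. Their poses are not given: they have to be found in the camera images.
- lamp: the bench magnifier's fixed white round base (140 mm across, 22 mm high) with an upright post; origin under its centre on the table; the arm's swing axis is the vertical through this origin
- lamp_arm (a joint): angle (rad) of the magnifier's level arm about the post; it stays where it is left (stiff friction hinge, about 2 N sideways at the knob, stops at -0.8 and 1.2). At 0 the arm points along the base's own -x axis, towards the robot; larger values carry the lens to the robot's left (+y). The underside of arm and lens is 160 mm or more above the table
- lens (a point): centre of the magnifier's round lens (frame 120 mm across, 16 mm thick, 168 to 184 mm above the table), 262 mm from the post axis
- knob_mid (a point): red upright round knob to swing the magnifier by, 18 mm across, standing on the far end of the arm beyond the lens, 327 mm from the post axis; this point is on its axis 213 mm above the table, the knob reaches from 190 to 231 mm
- mat: green work mat fixed on the table, 110 mm along its x, 160 mm along its y, 4 mm thick; origin under its centre. Its centre lies below the lens's swing circle to within about 12 mm
- plaque: loose black lacquer plaque with four coloured dots on its face, 46 mm along its x, 100 mm along its y, 14 mm thick, 0.12 kg; origin at the centre of its underside; it starts face up on the bare table
- tray: white open brush tray fixed on the table, outside 220 mm along its x and 165 mm along its y, 20 mm high, walls and floor 5 mm thick, red strips on its two long rims; origin under its centre; its +x points away from the robot (yaw within 0.1)
- rack: fixed brush rack: wooden base 130 x 190 x 10 mm carrying four pairs of upturned wire hooks at its y = -72, -24, 24, 72 mm; the two hooks of a pair stand at its x = -45 and +45 mm, and a brush hangs level across each used pair, lying along the rack's x with its underside 63 mm above the table; the prongs reach up to 83 mm, so a brush must be lifted over 25 mm to come off; origin under its centre
- brush_red: loose paint brush with red handle (may be absent), 180 mm long along its x, bristles at its +x end (handle from -90 to 32 mm, then steel ferrule and bristles), flat-sided square handle 13 mm wide and high, 35 g; origin at the middle of its length on its underside, a good place to grip across
- brush_red_tip (a point): bristle tip of the red brush, 90 mm from the brush's middle, at mid thickness
- brush_blue: loose paint brush with blue handle (may be absent), 180 mm long along its x, bristles at its +x end (handle from -90 to 32 mm, then steel ferrule and bristles), flat-sided square handle 13 mm wide and high, 35 g; origin at the middle of its length on its underside, a good place to grip across
- brush_blue_tip (a point): bristle tip of the blue brush, 90 mm from the brush's middle, at mid thickness
- brush_yellow: loose paint brush with yellow handle (may be absent), 180 mm long along its x, bristles at its +x end (handle from -90 to 32 mm, then steel ferrule and bristles), flat-sided square handle 13 mm wide and high, 35 g; origin at the middle of its length on its underside, a good place to grip across
- brush_yellow_tip (a point): bristle tip of the yellow brush, 90 mm from the brush's middle, at mid thickness
- brush_green: loose paint brush with green handle (may be absent), 180 mm long along its x, bristles at its +x end (handle from -90 to 32 mm, then steel ferrule and bristles), flat-sided square handle 13 mm wide and high, 35 g; origin at the middle of its length on its underside, a good place to grip across
- brush_green_tip (a point): bristle tip of the green brush, 90 mm from the brush's middle, at mid thickness
- brush_red_butt (a point): handle end of the red brush, 90 mm from the brush's middle, at mid thickness
- brush_blue_butt (a point): handle end of the blue brush, 90 mm from the brush's middle, at mid thickness
- brush_yellow_butt (a point): handle end of the yellow brush, 90 mm from the brush's middle, at mid thickness
- brush_green_butt (a point): handle end of the green brush, 90 mm from the brush's middle, at mid thickness
- jar_green: loose green glass paint jar with white lid, 62 mm across, 78 mm high; origin under its centre; to be left alone
- jar_orange: loose orange paint jar with white lid, 62 mm across, 78 mm high; origin under its centre; to be left alone
- jar_white: loose white paint jar with white lid, 62 mm across, 78 mm high; origin under its centre; to be left alone
Things that resemble listed ones, but are neither listed nor needed, are in the scene too. What is meant by the brush_yellow is not pink or purple, and is the larger of those in its own colour.

How it is judged:
On the way, in this order (a step that is already met when the one before it is completed fails the run):
1. the magnifier is swung clear of the mat (horizontal distance between lens and mat above 0.13 m), for 0.2 s.
2. the plaque lies in the middle of the mat, let go (horizontal distance between plaque and mat below 0.025 m and angle between the y axis of plaque and the y axis of mat, either way round below 0.2 rad and angle between plaque's own z axis and vertical below 0.15 rad and height (world z) of plaque below 0.01 m and linear speed of plaque below 0.02 m/s and contact force between plaque and the fingers below 0.3 N), for 0.2 s.
At the end, for the whole second after the job is handed in: Plaque flat on the mat: centre within 25 mm, long sides within 0.2 rad; lens within 30 mm horizontally of the plaque's centre; each brush flat inside the tray, within 0.3 rad of its length, bristles at the far (+x) end; all at rest and let go (all of step 2 and horizontal distance between lens and plaque below 0.03 m and velocity of joint lamp_arm between -0.02 and 0.02 rad/s and x of brush_red_tip in the frame of tray between 0.072 and 0.108 m and y of brush_red in the frame of tray between -0.075 and 0.075 m and angle between the x axis of each of brush_red, brush_blue, brush_yellow, brush_green and the x axis of tray, either way round below 0.3 rad and height (world z) of each of brush_red_butt, brush_red_tip, brush_blue_butt, brush_blue_tip, brush_yellow_butt, brush_yellow_tip, brush_green_butt, brush_green_tip below 0.019 m and linear speed of each of brush_red, brush_blue, brush_yellow, brush_green below 0.02 m/s and x of brush_blue_tip in the frame of tray between 0.072 and 0.108 m and y of brush_blue in the frame of tray between -0.075 and 0.075 m and x of brush_yellow_tip in the frame of tray between 0.072 and 0.108 m and y of brush_yellow in the frame of tray between -0.075 and 0.075 m and x of brush_green_tip in the frame of tray between 0.072 and 0.108 m and y of brush_green in the frame of tray between -0.075 and 0.075 m); the robot touches nothing.
It fails at once if a paint jar is moved more than 30 mm or tipped (distance of any of jar_green, jar_orange, jar_white from where it was at the start of the episode above 0.03 m or angle between any of jar_green, jar_orange, jar_white's own z axis and vertical above 0.4 rad).
Of brush_red, brush_blue, brush_yellow, brush_green only 3 to 4 are there at a start; the rules pass over those that are not, and their reading is None.
At some moment in a run one of plaque may be knocked a few centimetres aside while the robot is not near it.
Once in a run the grip may slacken for a moment while it holds something.
It also fails if it takes over 210 s, if anything falls off the work surface, if the arm or the gripper's body presses on something with over 40 N, if the wrist force passes 120 N, or if a joint passes its speed limit or range.

## Working session

There is one attempt and no reset: what is moved stays moved. The work goes in short steps, Python scripts to look and compute and a tool call to move; the robot and the scene stay as the last step left them, time stands still between calls to the robot, and variables do not carry over. Pictures are saved under pics/ and viewed, at most 14 in all, crops included, and the job is handed in when it is done.

Besides the shell and the picture viewer there is one more tool, called after "Call:" as name(argument=value, ...) on one line, values as JSON. apply_moves: Moves the arm, as the interface text tells. Its arguments: {"type":"object","properties":{"delta_pos":{"type":"array"},"dr":{"type":"array"},"jaw":{"type":"array"},"force":{"type":"number"}},"required":["delta_pos","dr","jaw"]}

```bash
mkdir -p pics; ls; cat > h.py <<'E'
import numpy as np, cv2
from scipy.spatial.transform import Rotation as R
from cell import telemetry, eyes, job
def cam(name, st=None):
    m=eyes.camera_model(name); f=192/np.tan(np.radians(m["vertical_fov"])/2)
    if "rvec" in m:
        Rw=cv2.Rodrigues(np.array(m["rvec"],float))[0]; t=np.array(m["tvec"],float).ravel()
        Rc=Rw.T; c=-Rw.T@t
    else:
        T=np.array(m["hand_eye"]); Rt=R.from_euler('xyz',st["tool_rot"]).as_matrix()
        Rc=Rt@T[:3,:3]; c=Rt@T[:3,3]+np.array(st["tool_pos"])
    return dict(f=f,cx=m["cx"],cy=m["cy"],k=m["k1"],R=Rc,c=c)
def ray(C,u,v):
    d=np.array([(u-C["cx"])/C["f"],(v-C["cy"])/C["f"]]); s=d.copy()
    for _ in range(30): s=d/(1+C["k"]*(s@s))
    w=C["R"]@np.array([s[0],s[1],1]); return C["c"],w/np.linalg.norm(w)
def onz(C,u,v,z):
    c,w=ray(C,u,v); return c+w*(z-c[2])/w[2]
def proj(C,p):
    q=C["R"].T@(np.array(p)-C["c"]); s=q[:2]/q[2]; s=s*(1+C["k"]*(s@s)); return s*C["f"]+[C["cx"],C["cy"]]
def tri(C1,p1,C2,p2):
    a,u=ray(C1,*p1); b,v=ray(C2,*p2)
    s=np.linalg.lstsq(np.c_[u,-v],b-a,rcond=None)[0]; P=a+s[0]*u; Q=b+s[1]*v
    return (P+Q)/2, np.linalg.norm(P-Q)
def shot(name):
    st=telemetry.observe(); im=eyes.read_camera(name); return im,cam(name,st),st
def save(n,im): cv2.imwrite("pics/"+n+".png",im[:,:,::-1])
E
python3 - <<'E'
from h import *
for n in("top","side"):
    im,C,s=shot(n); save(n+"0",im); np.save(n+"0.npy",im); print(n,C["c"],C["R"][:,2],C["f"],C["k"])
print(s)
E
python3 -c "
import cv2
for n in('top','side'):
    i=cv2.imread('pics/'+n+'0.png'); cv2.imwrite('pics/'+n+'0b.png',cv2.resize(i,(800,600),interpolation=cv2.INTER_CUBIC))"
```

```text
pics
top [ 0.34375461 -0.01560858  1.58854999] [ 0.11139243 -0.00319543 -0.99377136] 437.8747475125735 -0.1723325924517275
side [ 0.04416601 -0.76481756  1.12297117] [ 0.36562548  0.55396784 -0.74795565] 472.9949054411604 -0.01726577349637008
{'time': 0.05, 'qpos': array([ 1.04399230e+00,  3.42681367e-01,  1.52500393e+00, -2.16369811e-05,
        1.27540446e+00, -1.46005520e-01]), 'qvel': array([ 0.00056865, -0.00031726, -0.00308259,  0.00095254, -0.00029769,
       -0.00184149]), 'joint_efforts': array([ 3.12183744e-03, -4.32414722e+01, -2.44997263e+01,  7.21114688e-02,
        5.21917327e-02, -4.40282247e-05]), 'tool_pos': array([0.19490522, 0.48704472, 0.226071  ]), 'tool_rot': array([-3.14010847e+00, -1.97338992e-04,  2.76080032e+00]), 'contact_force': array([-0.38045779, -0.31043369, -0.98323944]), 'torque': array([-0.00420878,  0.00940171,  0.10191235]), 'grip_force': 0.0, 'opening': 0.09215059565737156}
```

View pics/top0b.png

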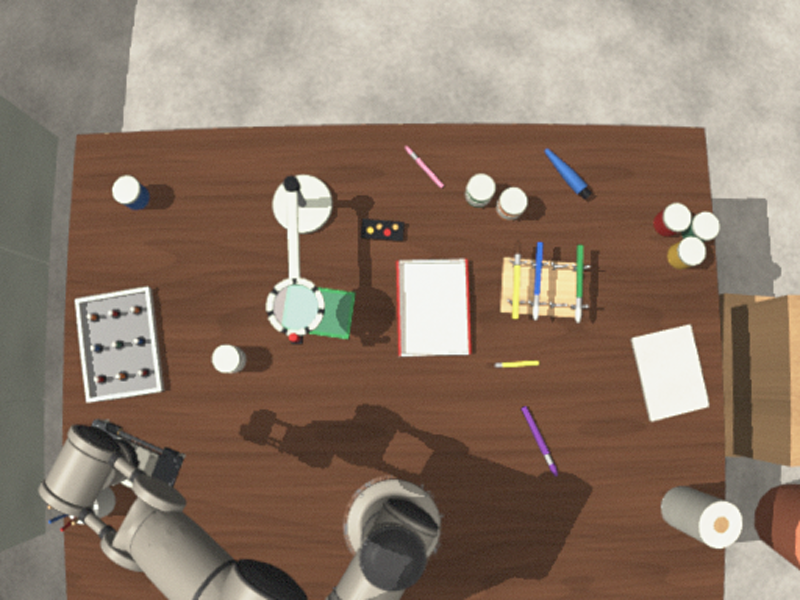

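View pics/side0b.png

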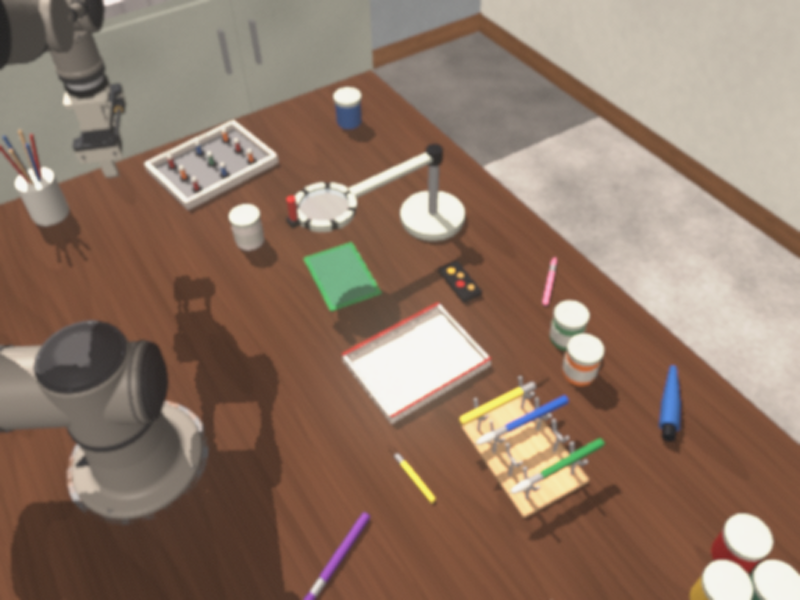

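The top view shows the post at (302,204), knob (293,338), mat (332,313), plaque (383,230), tray (433,307) and rack (546,288), all in 800-px scale. Three brushes hang on the rack: yellow (516), blue (538) and green (580).

Two things are yellow: the long one on the rack at (516,287) and a short one on the table at (516,364). The larger one, on the rack, should be the one meant, so I'll check it in a crop and measure.

```bash
python3 - <<'E'
from h import *
t=np.load("top0.npy"); s=np.load("side0.npy"); CT=cam("top"); CS=cam("side")
a=cv2.resize(t[140:245,305:395],None,fx=5,fy=5,interpolation=3)
b=cv2.resize(s[235:340,250:395],None,fx=2.76,fy=2.76,interpolation=3)
b=cv2.copyMakeBorder(b,0,max(0,525-b.shape[0]),0,0,0)[:525,:345]
save("crop1",np.hstack([a,cv2.resize(s[235:340,280:395],(345,315)) if 0 else b]))
def blobs(im,lo,hi,name,n=3,amin=15):
    h=cv2.cvtColor(im,cv2.COLOR_RGB2HSV); m=cv2.inRange(h,np.array(lo),np.array(hi))
    N,L,S,c=cv2.connectedComponentsWithStats(m)
    for i in sorted(range(1,N),key=lambda i:-S[i,4])[:n]:
        if S[i,4]<amin: continue
        ys,xs=np.where(L==i); r=cv2.minAreaRect(np.c_[xs,ys].astype(np.float32))
        print(name,S[i,4],c[i].round(1),np.round(cv2.boxPoints(r),1).tolist())
for n,im in(("T",t),("S",s)):
    blobs(im,(22,120,90),(35,255,255),n+"yellow")
    blobs(im,(105,140,60),(120,255,255),n+"blue",4)
    blobs(im,(50,130,40),(85,255,255),n+"green",5)
    blobs(im,(0,170,90),(6,255,255),n+"red",6,8)
    blobs(im,(174,120,90),(180,255,255),n+"red2",6,8)
    blobs(im,(0,0,0),(180,255,32),n+"black",6,60)
E
```

```text
Tyellow 122 [329.9 187.1] [[326.8999938964844, 203.0], [328.1000061035156, 169.89999389648438], [332.20001220703125, 170.0], [331.0, 203.10000610351562]]
Tyellow 72 [333.2 232.5] [[322.0, 231.0], [344.0, 231.0], [344.0, 234.0], [322.0, 234.0]]
Tyellow 17 [236.4 146.9] [[235.0, 145.0], [238.0, 145.0], [238.0, 149.0], [235.0, 149.0]]
Tblue 190 [362.9 110.7] [[347.5, 98.0999984741211], [353.1000061035156, 93.30000305175781], [374.79998779296875, 118.5999984741211], [369.20001220703125, 123.4000015258789]]
Tblue 99 [344.2 169.8] [[342.0, 187.0], [343.20001220703125, 154.89999389648438], [346.6000061035156, 155.0], [345.29998779296875, 187.10000610351562]]
Tblue 33 [ 89.3 127.4] [[82.9000015258789, 131.1999969482422], [91.0, 120.0], [96.0999984741211, 123.69999694824219], [88.0, 134.89999389648438]]
Tgreen 75 [370.7 171.2] [[370.0, 157.0], [372.0, 157.0], [372.0, 188.0], [370.0, 188.0]]
Tred 64 [422.4 144.1] [[415.79998779296875, 139.8000030517578], [422.0, 136.0], [430.0, 149.0], [423.79998779296875, 152.8000030517578]]
Tred 22 [187.7 215.9] [[184.5, 216.89999389648438], [185.39999389648
[... 928 characters left out ...]
 256.5] [[424.0, 235.0], [433.0, 235.0], [433.0, 271.0], [424.0, 271.0]]
Sblue 128 [346.  262.8] [[325.20001220703125, 271.3999938964844], [361.20001220703125, 253.39999389648438], [362.79998779296875, 256.6000061035156], [326.79998779296875, 274.6000061035156]]
Sgreen 97 [369.9 290.5] [[348.1000061035156, 300.29998779296875], [383.1000061035156, 281.3999938964844], [384.6000061035156, 284.20001220703125], [349.6000061035156, 303.1000061035156]]
Sred 130 [464.3 353.7] [[452.20001220703125, 352.1000061035156], [459.79998779296875, 342.79998779296875], [482.0, 361.0], [474.3999938964844, 370.29998779296875]]
Sred 10 [185.5 127.6] [[183.5, 127.5], [185.5, 125.5], [187.5, 127.5], [185.5, 129.5]]
```

View pics/crop1.png

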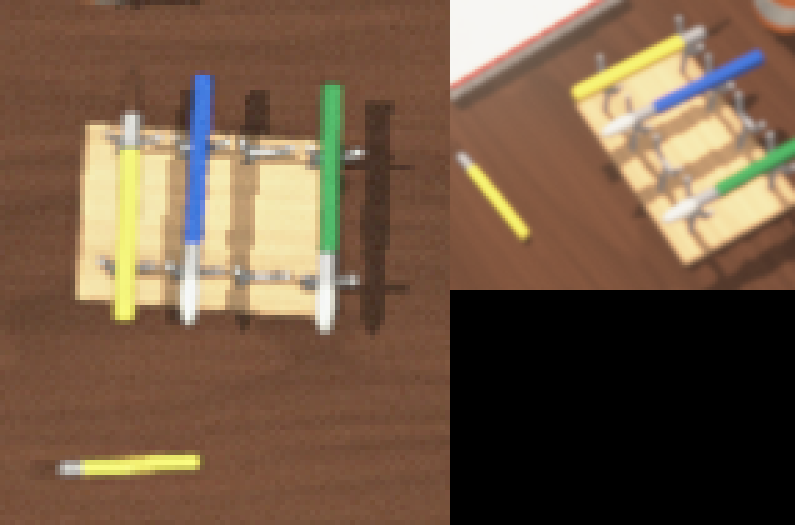

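The crop confirms it. The long yellow brush is on the hooks, with its butt near (crop 124,318) and its bristles far (132,115). The short yellow one on the table is smaller. Blue and green have their bristles towards the robot, so both need a half turn.

```bash
python3 - <<'E'
from h import *
t=np.load("top0.npy"); s=np.load("side0.npy"); CT=cam("top"); CS=cam("side"); k=1.5625
def T(n,a,b): 
    P,e=tri(CT,a,CS,b); print(n,P.round(4),"gap",round(e,4)); return P
T("yel centroid",(329.9,187.1),(313.8,259.1)); T("yel butt",(329,203),(294.4,268.8))
T("blue c",(344.2,169.8),(346,262.8)); T("blue far",(344.9,155),(362,255))
T("green c",(371,171.5),(369.9,290.5)); T("green far",(371,157),(383.8,282.8))
T("knobtop",(293/k,337/k),(291/k,199/k))
T("plaque c",(383/k,230/k),(460/k,281/k))
T("postcap",(292/k,184/k),(434/k,154/k))
for n,p in dict(a=(304,249),b=(351,243),c=(381,292),d=(331,308)).items(): print("mat",n,onz(CS,p[0]/k,p[1]/k,.004).round(4))
for p in((354,292),(347,339),(307,334)): print("matT",onz(CT,p[0]/k,p[1]/k,.004).round(4))
for p in((396,261),(468,258),(470,356),(401,357)): print("tray",onz(CT,p[0]/k,p[1]/k,.02).round(4))
for p in((343,356),(440,306),(490,358),(395,419)): print("trayS",onz(CS,p[0]/k,p[1]/k,.02).round(4))
for p in((302,204),): print("base",onz(CT,p[0]/k,p[1]/k,.022).round(4))
print("lens",onz(CT,295/k,307/k,.184), "knob z.231",onz(CT,293/k,337/k,.231))
print("jarW",onz(CT,228/k,359/k,.078),"jars",onz(CT,480/k,190/k,.078),onz(CT,512/k,204/k,.078))
for p in((363,220),(405,221),(404,241),(361,240)): print("plq",onz(CT,p[0]/k,p[1]/k,.014).round(4))
E
```

```text
yel centroid [ 0.5253 -0.2817  0.0733] gap 0.0002
yel butt [ 0.4684 -0.2766  0.0711] gap 0.003
blue c [ 0.5875 -0.3357  0.0713] gap 0.0019
blue far [ 0.6403 -0.3402  0.0688] gap 0.0002
green c [ 0.5807 -0.4314  0.0769] gap 0.0038
green far [ 0.6314 -0.4339  0.0697] gap 0.0029
knobtop [0.422  0.1922 0.2298] gap 0.0009
plaque c [0.6844 0.0152 0.0091] gap 0.0006
postcap [0.7498 0.2057 0.1791] gap 0.0012
mat a [0.4669 0.2769 0.004 ]
mat b [0.559  0.2367 0.004 ]
mat c [0.538  0.0832 0.004 ]
mat d [0.4335 0.1027 0.004 ]
matT [0.5384 0.0843 0.004 ]
matT [0.4288 0.101  0.004 ]
matT [0.4412 0.1942 0.004 ]
tray [ 0.6079 -0.0145  0.02  ]
tray [ 0.6134 -0.1822  0.02  ]
tray [ 0.3858 -0.1819  0.02  ]
tray [ 0.3855 -0.0237  0.02  ]
trayS [ 0.389  -0.0226  0.02  ]
trayS [ 0.6071 -0.0238  0.02  ]
trayS [ 0.6112 -0.1769  0.02  ]
trayS [ 0.3956 -0.1884  0.02  ]
base [0.7465 0.2056 0.022 ]
lens [0.48634455 0.1954931  0.184     ] knob z.231 [0.42151648 0.19218048 0.231     ]
jarW [0.38220373 0.36174631 0.078     ] jars [ 0.76052457 -0.20759891  0.078     ] [ 0.72745509 -0.2799135   0.078     ]
plq [0.7076 0.0621 0.014 ]
plq [ 0.7041 -0.0367  0.014 ]
plq [ 0.6562 -0.0337  0.014 ]
plq [0.6597 0.0669 0.014 ]
```

Measured positions: post (0.747,0.206), knob (0.422,0.192, top 0.23), plaque (0.682,0.014), and the lens about 27 mm from the mat centre. First I'll move to the knob.

Call:
apply_moves(delta_pos=[[0.28,-0.37,0.16],[0.28,-0.37,0.16],[0.28,-0.37,0.16],[0.28,-0.37,0.16],[0.28,-0.37,0.16],[0.28,-0.37,0.16]], dr=[[0,0,0],[0,0,0],[0,0,0],[0,0,0],[0,0,0],[0,0,0]], jaw=[1,0.7,0.7,0.7,0.7,0.7], force=15)

```text
time: 0.6
tool_pos: [0.3102, 0.3365, 0.2926]
tool_rot: [3.14, 0.003, 2.756]
contact_force: [1.0, 1.0, 0.7]
opening: 0.066
grip_force: 0.0
```

Call:
apply_moves(delta_pos=[[0.28,-0.36,0],[0.28,-0.36,0],[0.28,-0.36,0],[0.28,-0.36,0],[0.28,-0.36,0],[0.28,-0.36,0],[0.28,-0.36,0],[0.28,-0.36,0]], dr=[[0,0,0],[0,0,0],[0,0,0],[0,0,0],[0,0,0],[0,0,0],[0,0,0],[0,0,0]], jaw=[0.7,0.7,0.7,0.7,0.7,0.7,0.7,0.7])

```text
time: 1.27
tool_pos: [0.4183, 0.1963, 0.2904]
tool_rot: [3.142, -0.001, 2.761]
contact_force: [0.0, -0.0, 1.2]
opening: 0.064
grip_force: 0.0
```

```bash
cat >> h.py <<'E'
def blob(im,lo,hi,amin=30,n=4):
    h=cv2.cvtColor(im,cv2.COLOR_RGB2HSV); m=cv2.inRange(h,np.array(lo),np.array(hi))
    if lo[0]==0 and hi[0]<10: m|=cv2.inRange(h,np.array((174,lo[1],lo[2])),np.array((180,hi[1],hi[2])))
    N,L,S,c=cv2.connectedComponentsWithStats(m); out=[]
    for i in sorted(range(1,N),key=lambda i:-S[i,4])[:n]:
        if S[i,4]<amin: continue
        ys,xs=np.where(L==i); out.append((S[i,4],c[i],cv2.boxPoints(cv2.minAreaRect(np.c_[xs,ys].astype(np.float32))),(L==i)))
    return out
E
python3 - <<'E'
from h import *
im,C,s=shot("wrist"); save("w1",im); print(s["tool_pos"],C["c"],C["R"][:,2])
for b in blob(im,(0,140,60),(8,255,255)): print(b[0],b[1],b[2].tolist(),onz(C,*b[1],.231))
print(proj(C,[.422,.192,.231]))
E
```

```text
[0.41831626 0.19634381 0.29040666] [0.34544487 0.22561746 0.44969148] [ 0.26864568 -0.10768596 -0.95720073]
566 [258.39575972 210.33568905] [[249.0, 194.0], [268.0, 194.0], [268.0, 226.0], [249.0, 226.0]] [0.4174259  0.19757389 0.231     ]
144 [139.19444444 220.75      ] [[125.64523315429688, 200.20541381835938], [128.16806030273438, 198.74484252929688], [152.90664672851562, 241.47512817382812], [150.38381958007812, 242.93569946289062]] [0.38900288 0.10125505 0.231     ]
115 [498.82608696  21.72173913] [[489.800048828125, 20.399995803833008], [504.800048828125, 15.399995803833008], [507.300048828125, 22.899995803833008], [492.300048828125, 27.899995803833008]] [0.34972515 0.40706299 0.231     ]
99 [ 51.93939394 244.51515152] [[43.217498779296875, 235.22543334960938], [46.35808563232422, 233.0662841796875], [60.65516662597656, 253.86203002929688], [57.51457977294922, 256.02117919921875]] [0.38016731 0.01846996 0.231     ]
[254.20235387 217.50578345]
```

View pics/w1.png

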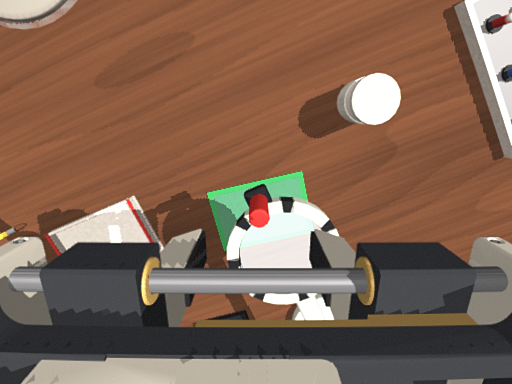

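The wrist view shows the knob top at (259,217) between the open fingers, which agrees with the measurement. I'll descend, grip and swing.

Call:
apply_moves(delta_pos=[[0.01,-0.005,-0.1],[0.01,-0.005,-0.18],[0.01,-0.005,-0.23],[0.01,-0.005,-0.23],[0.01,-0.005,-0.23],[0.01,-0.005,-0.23],[0.01,-0.005,-0.23],[0.01,-0.005,-0.23]], dr=[[0,0,0],[0,0,0],[0,0,0],[0,0,0],[0,0,0],[0,0,0],[0,0,0],[0,0,0]], jaw=[0.7,0.7,0.7,0.1,0.1,0.1,0.1,0.1], force=12)

```text
time: 1.98
tool_pos: [0.4238, 0.1939, 0.2002]
tool_rot: [3.14, 0.002, 2.761]
contact_force: [0.5, -0.2, -0.5]
opening: 0.0355
grip_force: 0.0
```

```bash
python3 - <<'E'
from h import *
s=telemetry.observe(); print(s["time"],s["tool_pos"],s["contact_force"],s["opening"],s["grip_force"])
p=s["tool_pos"][:2]; c=np.array([.747,.2056]); a0=np.arctan2(p[1]-c[1],-(p[0]-c[0])); r=np.linalg.norm(p-c); print(a0,r)
for k in range(1,17):
    a=a0+.84*k/16; print(k,((c+r*np.array([-np.cos(a),np.sin(a)])-p)/.4).round(3))
E
```

```text
1.9833 [0.4238036  0.19389343 0.20022779] [ 0.45159469 -0.19421984 -0.45182574] 0.035543291130026966 0.0
-0.03620540836797355 0.3234083459046009
1 [-0.     0.042]
2 [0.001 0.085]
3 [0.005 0.127]
4 [0.012 0.169]
5 [0.02  0.211]
6 [0.031 0.252]
7 [0.043 0.292]
8 [0.058 0.332]
9 [0.075 0.371]
10 [0.094 0.409]
11 [0.115 0.446]
12 [0.138 0.482]
13 [0.163 0.516]
14 [0.189 0.549]
15 [0.217 0.581]
16 [0.247 0.611]
```

Call:
apply_moves(delta_pos=[[0,0,0],[0,0,0],[0,0,0],[0,0,0],[0,0,0],[0,0,0]], dr=[[0,0,0],[0,0,0],[0,0,0],[0,0,0],[0,0,0],[0,0,0]], jaw=[0.1,0.1,0.1,0.1,0.1,0.1])

```text
time: 2.48
tool_pos: [0.4237, 0.1936, 0.1993]
tool_rot: [3.14, 0.001, 2.761]
contact_force: [0.9, 0.4, 5.6]
opening: 0.0177
grip_force: 12.0
```

Call:
apply_moves(delta_pos=[[0,0.042,0],[0.001,0.085,0],[0.005,0.127,0],[0.012,0.169,0],[0.02,0.211,0],[0.031,0.252,0],[0.043,0.292,0],[0.058,0.332,0]], dr=[[0,0,0],[0,0,0],[0,0,0],[0,0,0],[0,0,0],[0,0,0],[0,0,0],[0,0,0]], jaw=[0.1,0.1,0.1,0.1,0.1,0.1,0.1,0.1])

```text
time: 3.15
tool_pos: [0.4451, 0.3266, 0.1987]
tool_rot: [-3.139, -0.002, 2.761]
contact_force: [-3.5, -1.3, 5.0]
opening: 0.0178
grip_force: 12.0
```

Call:
apply_moves(delta_pos=[[0.017,0.039,0],[0.036,0.077,0],[0.057,0.114,0],[0.08,0.15,0],[0.105,0.184,0],[0.131,0.217,0],[0.159,0.249,0],[0.189,0.279,0]], dr=[[0,0,0],[0,0,0],[0,0,0],[0,0,0],[0,0,0],[0,0,0],[0,0,0],[0,0,0]], jaw=[0.1,0.1,0.1,0.1,0.1,0.1,0.1,0.1])

```text
time: 3.82
tool_pos: [0.521, 0.4385, 0.1984]
tool_rot: [-3.14, -0.002, 2.761]
contact_force: [-2.2, -0.6, 3.7]
opening: 0.0172
grip_force: 12.0
```

Call:
apply_moves(delta_pos=[[0,0,0],[0,0,0],[0,0,0],[0,0,0],[0,0,0],[0,0,0],[0,0,0.25],[0,0,0.25]], dr=[[0,0,0],[0,0,0],[0,0,0],[0,0,0],[0,0,0],[0,0,0],[0,0,0],[0,0,0]], jaw=[0.1,0.1,0.6,0.6,0.6,0.6,0.6,0.6])

```text
time: 4.48
tool_pos: [0.5207, 0.4364, 0.2798]
tool_rot: [-3.135, -0.004, 2.76]
contact_force: [0.7, 0.4, 0.6]
opening: 0.052
grip_force: 0.0
```

Call:
apply_moves(delta_pos=[[-0.1,-0.1,0.1],[-0.2,-0.3,0.1],[-0.2,-0.3,0.1],[-0.2,-0.3,0.1],[-0.2,-0.3,0.1]], dr=[[0,0,0],[0,0,0],[0,0,0],[0,0,0],[0,0,0]], jaw=[0.7,0.7,0.7,0.7,0.7])

```text
time: 4.9
tool_pos: [0.4397, 0.314, 0.3243]
tool_rot: [-3.142, 0.002, 2.759]
contact_force: [1.3, 1.2, 1.2]
opening: 0.0646
grip_force: 0.0
```

```bash
python3 - <<'E'
from h import *
for n in("top","side"):
    im,C,s=shot(n); np.save(n+"1.npy",im); save(n+"1",cv2.resize(im,(800,600),interpolation=cv2.INTER_CUBIC))
print(s["time"],s["tool_pos"],s["tool_rot"])
E
```

```text
4.95 [0.4410606  0.31585231 0.32381276] [3.14018805e+00 1.73634745e-03 2.75871848e+00]
```

View pics/top1.png

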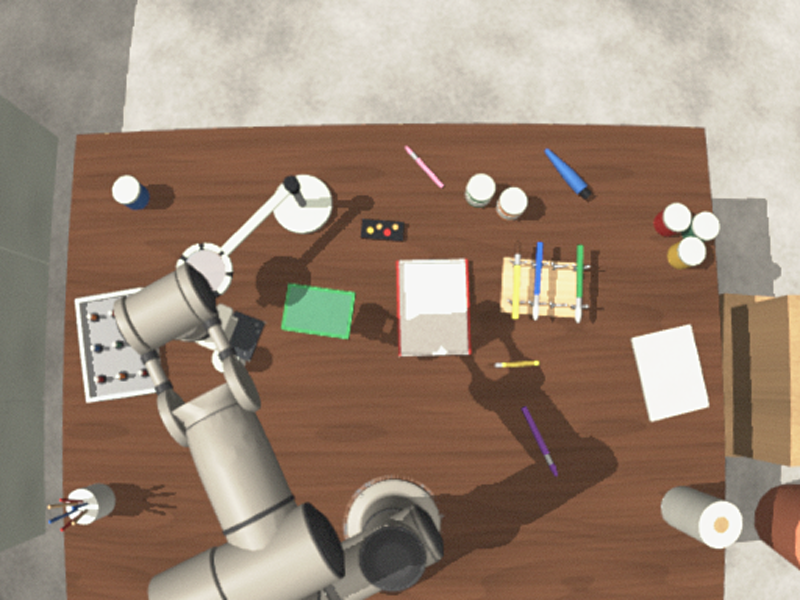

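The magnifier is swung clear, with the lens at (207,268) and the mat fully visible at (318,312). The plaque at (383,230) hasn't moved. Next I'll measure the mat, plaque and tray.

```bash
cat >> h.py <<'E'
def rectw(C,box,z):
    P=np.array([onz(C,*p,z)[:2] for p in box]); c=P.mean(0); e=[P[(i+1)%4]-P[i] for i in range(4)]
    l=(e[0]-e[2])/2; w=(e[1]-e[3])/2
    if np.linalg.norm(l)<np.linalg.norm(w): l,w=w,l
    return c.round(4),np.linalg.norm(l).round(4),np.linalg.norm(w).round(4),round(np.degrees(np.arctan2(l[1],l[0]))%180,1)
def mask_rect(mask,C,z):
    # world-plane min-area rect of mask pixels
    ys,xs=np.where(mask); P=np.array([onz(C,x,y,z)[:2] for x,y in zip(xs,ys)])
    r=cv2.minAreaRect((P*1000).astype(np.float32)); return rectp(cv2.boxPoints(r)/1000)+((P.mean(0)).round(4),)
def rectp(P):
    c=P.mean(0); l=P[1]-P[0]; w=P[2]-P[1]
    if np.linalg.norm(l)<np.linalg.norm(w): l,w=w,l
    return c.round(4),np.linalg.norm(l).round(4),np.linalg.norm(w).round(4),round(np.degrees(np.arctan2(l[1],l[0]))%180,1)
E
python3 - <<'E'
from h import *
for n in("top","side"):
    im=np.load(n+"1.npy"); C=cam(n)
    for b in blob(im,(55,100,40),(85,255,255),400,1): print(n,"mat",b[0],mask_rect(b[3],C,.004))
    k=1.5625
    h=cv2.cvtColor(im,cv2.COLOR_RGB2HSV)
    x,y=((383,230) if n=="top" else (460,281)); x,y=int(x/k),int(y/k)
    sub=np.zeros(h.shape[:2],bool); sub[y-22:y+22,x-22:x+22]=1
    m=sub&((im.max(2)<55)|((h[:,:,1]>170)&(h[:,:,2]>120)))
    N,L,S,c=cv2.connectedComponentsWithStats(m.astype(np.uint8)); i=1+np.argmax(S[1:,4]); print(n,"plaque",S[i,4],mask_rect(L==i,C,.012))
    m=cv2.inRange(h,np.array((0,70,70)),np.array((5,255,255)))|cv2.inRange(h,np.array((172,70,70)),np.array((180,255,255)))
    z=np.zeros_like(m); 
    if n=="top": z[160:232,250:305]=m[160:232,250:305]
    else: z[190:272,215:318]=m[190:272,215:318]
    N,L,S,c=cv2.connectedComponentsWithStats(z)
    for i in range(1,N):
        if S[i,4]>12: print(n,"strip",S[i,4],mask_rect(L==i,C,.02))
E
```

```text
top plaque 13 (array([0.6785, 0.0066], dtype=float32), np.float32(0.0112), np.float32(0.011), np.float32(179.5), array([0.6789, 0.0061]))
top strip 128 (array([ 0.5013, -0.0175], dtype=float32), np.float32(0.221), np.float32(0.0079), np.float32(0.7), array([ 0.4998, -0.0177]))
top strip 125 (array([ 0.5013, -0.1794], dtype=float32), np.float32(0.2178), np.float32(0.008), np.float32(0.2), array([ 0.5005, -0.1791]))
side plaque 1 (array([0.679 , 0.0098], dtype=float32), np.float32(0.0), np.float32(0.0), np.float32(0.0), array([0.679 , 0.0098]))
side strip 177 (array([ 0.4983, -0.0156], dtype=float32), np.float32(0.2181), np.float32(0.0119), np.float32(0.0), array([ 0.5052, -0.0158]))
side strip 57 (array([ 0.5575, -0.1782], dtype=float32), np.float32(0.1097), np.float32(0.0065), np.float32(2.2), array([ 0.5605, -0.1776]))
side strip 54 (array([ 0.438 , -0.1785], dtype=float32), np.float32(0.09), np.float32(0.0071), np.float32(179.8), array([ 0.433 , -0.1776]))
```

```bash
python3 - <<'E'
from h import *
k=1.5625
for n in("top","side"):
    im=np.load(n+"1.npy"); C=cam(n); h=cv2.cvtColor(im,cv2.COLOR_RGB2HSV)
    mx,my=((318,312) if n=="top" else (340,275)); print(n,"mat hsv",h[int(my/k),int(mx/k)])
    x,y=((383,230) if n=="top" else (460,281)); x,y=int(x/k),int(y/k); print(h[y+4,x],h[y,x-10], h[y+12,x],h[y-12,x])
    for b in blob(im,(45,90,30),(92,255,255),300,1): print(n,"mat",b[0],mask_rect(b[3],C,.004))
    sub=np.zeros(h.shape[:2],bool); sub[y-24:y+24,x-24:x+24]=1
    wood=(h[:,:,0]<14)&(h[:,:,1]>75)&(im[:,:,0]<190)&~((h[:,:,1]>190)&(h[:,:,2]>130))
    m=sub&~wood&(im.max(2)<70)
    N,L,S,c=cv2.connectedComponentsWithStats(m.astype(np.uint8)); i=1+np.argmax(S[1:,4]); print(n,"plaque",S[i,4],mask_rect(L==i,C,.014))
E
```

```text
top mat hsv [ 71  94 195]
[100  25  61] [ 24 152 241] [ 11 125 139] [ 12 132 122]
top mat 1326 (array([0.4963, 0.1696], dtype=float32), np.float32(0.1614), np.float32(0.1119), np.float32(81.2), array([0.4955, 0.1688]))
top plaque 204 (array([0.685 , 0.0172], dtype=float32), np.float32(0.0981), np.float32(0.0451), np.float32(83.5), array([0.6835, 0.0167]))
side mat hsv [ 69  88 199]
[  1 154 185] [ 11 108 120] [ 11  96 109] [ 11 111 124]
side mat 514 (array([0.4952, 0.1697], dtype=float32), np.float32(0.1657), np.float32(0.1121), np.float32(81.4), array([0.487 , 0.1585]))
side plaque 8 (array([ 0.6866, -0.034 ], dtype=float32), np.float32(0.0152), np.float32(0.005), np.float32(6.3), array([ 0.6871, -0.0336]))
```

Call:
apply_moves(delta_pos=[[0.2,-0.25,-0.05],[0.2,-0.25,-0.05],[0.2,-0.25,-0.05],[0.2,-0.25,-0.05]], dr=[[0,0,-0.82],[0,0,-0.82],[0,0,-0.82],[0,0,-0.82]], jaw=[0.8,0.8,0.8,0.8])

```text
time: 5.33
tool_pos: [0.5256, 0.2135, 0.2994]
tool_rot: [-3.138, 0.001, 2.34]
contact_force: [-1.5, -0.1, 0.2]
opening: 0.0733
grip_force: 0.0
```

Call:
apply_moves(delta_pos=[[0.2,-0.25,-0.05],[0.2,-0.25,-0.05],[0.2,-0.25,-0.05],[0.2,-0.25,-0.05]], dr=[[0,0,-0.82],[0,0,-0.82],[0,0,-0.82],[0,0,-0.82]], jaw=[0.8,0.8,0.8,0.8])

```text
time: 5.67
tool_pos: [0.6056, 0.1127, 0.2786]
tool_rot: [-3.139, 0.002, 1.93]
contact_force: [-0.2, -0.6, -0.7]
opening: 0.0736
grip_force: 0.0
```

Call:
apply_moves(delta_pos=[[0.2,-0.25,-0.1],[0.2,-0.25,-0.1],[0.2,-0.25,-0.1],[0.2,-0.25,-0.1],[0.2,-0.25,-0.1],[0.2,-0.25,-0.1]], dr=[[0,0,-0.82],[0,0,-0.82],[0,0,-0.82],[0,0,-0.82],[0,0,-0.82],[0,0,-0.82]], jaw=[0.8,0.8,0.8,0.8,0.8,0.8])

```text
time: 6.17
tool_pos: [0.6823, 0.0181, 0.2404]
tool_rot: [-3.139, -0.001, 1.532]
contact_force: [-0.9, 1.0, 0.6]
opening: 0.0736
grip_force: 0.0
```

```bash
python3 - <<'E'
from h import *
im,C,s=shot("wrist"); np.save("w2.npy",im); save("w2",im); print(s["time"],s["tool_pos"],s["tool_rot"],s["opening"],C["c"])
h=cv2.cvtColor(im,cv2.COLOR_RGB2HSV); p=proj(C,[.684,.016,.014]); print(p,[proj(C,[.684+a,.016+b,.014]).round() for a,b in((-.023,-.05),(-.023,.05),(.023,.05),(.023,-.05))])
E
```

```text
6.1667 [0.68228772 0.01808522 0.24038224] [-3.13946975e+00 -6.12555553e-04  1.53181444e+00] 0.07362775464988136 [0.68571443 0.09675164 0.39962271]
[259.12991797 172.6041099 ] [array([245., 207.]), array([241., 137.]), array([275., 136.]), array([276., 206.])]
```

View pics/w2.png

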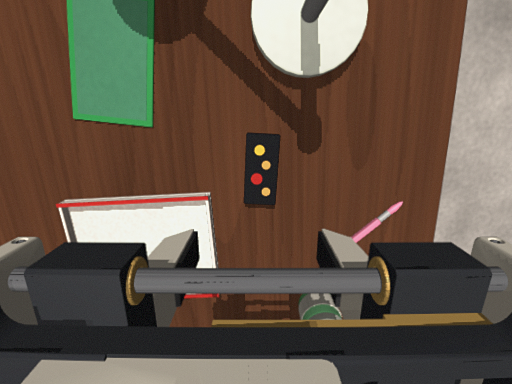

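The wrist view shows the plaque clearly, with corners (248,133), (280,135), (276,206) and (244,204). I'll refine its pose.

```bash
python3 - <<'E'
from h import *
im=np.load("w2.npy"); s=telemetry.observe(); C=cam("wrist",s)
h=cv2.cvtColor(im,cv2.COLOR_RGB2HSV)
sub=np.zeros(h.shape[:2],np.uint8); sub[125:215,235:290]=1
m=((im.max(2)<60)|((h[:,:,1]>180)&(h[:,:,2]>140))).astype(np.uint8)*sub
m=cv2.morphologyEx(m,cv2.MORPH_OPEN,np.ones((3,3),np.uint8))
N,L,S,c=cv2.connectedComponentsWithStats(m); i=1+np.argmax(S[1:,4]); print(S[i],mask_rect(L==i,C,.014))
print(rectp(np.array([onz(C,*p,.014)[:2] for p in((248,133),(280,135),(276,206),(244,204))])))
CT=cam("top")
for p in((262,169),): print(tri(C,p,CT,(383/1.5625,230/1.5625)))
E
```

```text
[ 244  133   36   75 2092] (array([0.6866, 0.0187], dtype=float32), np.float32(0.1049), np.float32(0.046), np.float32(84.8), array([0.6865, 0.0211]))
(array([0.6881, 0.0191]), np.float64(0.1011), np.float64(0.0432), np.float64(85.9))
(array([ 0.68868184,  0.01598555, -0.01332079]), np.float64(0.0006669733002800447))
```

Call:
apply_moves(delta_pos=[[0.012,0,-0.1],[0.012,0,-0.2],[0.012,0,-0.3],[0.012,0,-0.4],[0.012,0,-0.48],[0.012,0,-0.53],[0.012,0,-0.56],[0.012,0,-0.588]], dr=[[0,0,-0.08],[0,0,-0.08],[0,0,-0.08],[0,0,-0.08],[0,0,-0.08],[0,0,-0.08],[0,0,-0.08],[0,0,-0.08]], jaw=[0.8,0.8,0.8,0.8,0.8,0.8,0.8,0.8], force=25)

```text
time: 6.88
tool_pos: [0.6868, 0.0195, 0.0069]
tool_rot: [3.141, -0.0, 1.493]
contact_force: [-0.2, 0.3, 0.0]
opening: 0.0732
grip_force: 0.0
```

Call:
apply_moves(delta_pos=[[0,0,0],[0,0,0],[0,0,0],[0,0,0],[0,0,0],[0,0,0],[0,0,0],[0,0,0]], dr=[[0,0,0],[0,0,0],[0,0,0],[0,0,0],[0,0,0],[0,0,0],[0,0,0],[0,0,0]], jaw=[0.4,0.4,0.4,0.4,0.4,0.4,0.4,0.4])

```text
time: 7.55
tool_pos: [0.6875, 0.0177, 0.0085]
tool_rot: [3.139, -0.0, 1.491]
contact_force: [-1.5, -0.4, 6.0]
opening: 0.0454
grip_force: 25.0
```

Call:
apply_moves(delta_pos=[[0,0,0.08],[0,0,0.16],[-0.08,0.05,0.22],[-0.16,0.12,0.22],[-0.24,0.19,0.22],[-0.32,0.26,0.22],[-0.4,0.32,0.22],[-0.478,0.38,0.22]], dr=[[0,0,0],[0,0,0],[0,0,-0.146],[0,0,-0.146],[0,0,-0.146],[0,0,-0.146],[0,0,-0.146],[0,0,-0.146]], jaw=[0.4,0.4,0.4,0.4,0.4,0.4,0.4,0.4])

```text
time: 8.22
tool_pos: [0.4947, 0.1699, 0.0951]
tool_rot: [3.141, -0.0, 1.417]
contact_force: [0.3, 0.9, -0.9]
opening: 0.0461
grip_force: 2.5
```

Call:
apply_moves(delta_pos=[[0,0,0],[0,0,0]], dr=[[0,0,0],[0,0,0]], jaw=[0.4,0.4])

```text
time: 8.38
tool_pos: [0.4951, 0.1703, 0.0954]
tool_rot: [3.141, 0.0, 1.421]
contact_force: [0.6, -0.1, -1.4]
opening: 0.0454
grip_force: 25.0
```

```bash
python3 - <<'E'
from h import *
im,C,s=shot("wrist"); save("w3",im); print(s["time"],s["tool_pos"],s["tool_rot"],s["opening"],s["grip_force"])
E
```

```text
8.3833 [0.49505362 0.17034981 0.09535289] [3.14148586e+00 7.25946644e-05 1.42100492e+00] 0.04541025203674782 24.997111558914185
```

View pics/w3.png

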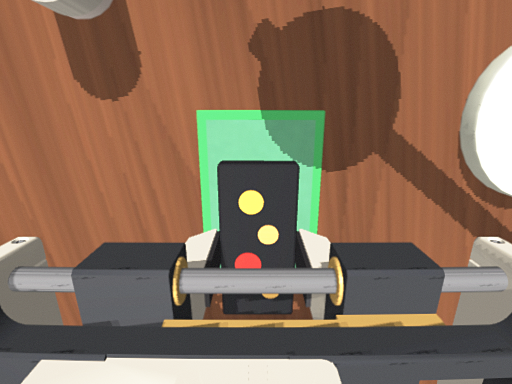

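The plaque is held over the mat, with face corners at about (219,161), (298,161), (293,313) and (223,313). The grip slackened briefly, so I'll check for tilt with PnP.

```bash
python3 - <<'E'
from h import *
s=telemetry.observe(); C=cam("wrist",s); im=cv2.imread("pics/w3.png")
K=np.array([[C["f"],0,C["cx"]],[0,C["f"],C["cy"]],[0,0,1]]); D=np.array([C["k"],0,0,0])
print(K[0,0],C["k"])
# object: x along plaque x, y along +y
o=np.array([[-.023,.05,0],[.023,.05,0],[.023,-.05,0],[-.023,-.05,0]]); p=np.array([(219,161),(298,161),(293,313),(223,313)],float)
ok,r,t=cv2.solvePnP(o,p,K,D); Rw=C["R"]@cv2.Rodrigues(r)[0]; print(Rw.round(3),C["R"]@t.ravel()+C["c"])
e=[cv2.projectPoints(o,r,t,K,D)[0].reshape(-1,2)-p]; print(np.round(e,1))
E
```

```text
280.99337677441366 -0.02989659826617105
[[ 0.988  0.153  0.014]
 [-0.153  0.985  0.077]
 [-0.002 -0.079  0.997]] [0.49744461 0.17123648 0.09613589]
[[[-0.  -0.1]
  [ 0.   0. ]
  [-0.2  0. ]
  [ 0.2  0.1]]]
```

The plaque has slipped slightly (about 8 mm lower, 0.08 rad tilt) but is still centred over the mat. I'll lower it until it touches.

Call:
apply_moves(delta_pos=[[0,0,-0.05],[0,0,-0.1],[0,0,-0.13],[0,0,-0.15],[0,0,-0.16],[0,0,-0.16]], dr=[[0,0,0],[0,0,0],[0,0,0],[0,0,0],[0,0,0],[0,0,0]], jaw=[0.4,0.4,0.4,0.4,0.4,0.4])

```text
time: 8.93
tool_pos: [0.4969, 0.1685, 0.0302]
tool_rot: [-3.141, 0.0, 1.417]
contact_force: [-0.5, 0.3, 0.1]
opening: 0.0456
grip_force: 25.0
```

Call:
apply_moves(delta_pos=[[0,0,-0.005],[0,0,-0.01],[0,0,-0.015],[0,0,-0.02],[0,0,-0.02]], dr=[[0,0,0],[0,0,0],[0,0,0],[0,0,0],[0,0,0]], jaw=[0.4,0.4,0.4,0.4,0.4])

```text
time: 9.35
tool_pos: [0.4963, 0.1691, 0.0228]
tool_rot: [3.142, 0.0, 1.418]
contact_force: [0.3, -0.4, -1.4]
opening: 0.0454
grip_force: 25.0
```

Call:
apply_moves(delta_pos=[[0,0,-0.005],[0,0,-0.01],[0,0,-0.01],[0,0,-0.01]], dr=[[0,0,0],[0,0,0],[0,0,0],[0,0,0]], jaw=[0.4,0.4,0.4,0.4])

```text
time: 9.68
tool_pos: [0.4963, 0.1691, 0.0188]
tool_rot: [-3.141, 0.0, 1.418]
contact_force: [0.1, 0.4, -1.7]
opening: 0.0455
grip_force: 25.0
```

Call:
apply_moves(delta_pos=[[0,0,-0.005],[0,0,-0.01],[0,0,-0.01],[0,0,-0.01]], dr=[[0,0,0],[0,0,0],[0,0,0],[0,0,0]], jaw=[0.4,0.4,0.4,0.4])

```text
time: 10.02
tool_pos: [0.4963, 0.1691, 0.0147]
tool_rot: [-3.141, 0.0, 1.418]
contact_force: [-0.2, 0.4, -1.1]
opening: 0.046
grip_force: 25.0
```

Call:
apply_moves(delta_pos=[[0,0,-0.005],[0,0,-0.01],[0,0,-0.01],[0,0,-0.01]], dr=[[0,0,0],[0,0,0],[0,0,0],[0,0,0]], jaw=[0.4,0.4,0.4,0.4])

```text
time: 10.35
tool_pos: [0.4967, 0.1692, 0.0124]
tool_rot: [3.14, -0.0, 1.418]
contact_force: [-3.7, -0.5, 13.9]
opening: 0.0456
grip_force: 25.0
```

Call:
apply_moves(delta_pos=[[0,0,0],[0,0,0],[0,0,0],[0,0,0],[0,0,0],[0,0,0],[0,0,0.1],[0,0,0.2]], dr=[[0,0,0],[0,0,0],[0,0,0],[0,0,0],[0,0,0],[0,0,0],[0,0,0],[0,0,0]], jaw=[0.6,0.7,0.7,0.7,0.7,0.7,0.7,0.7])

```text
time: 11.02
tool_pos: [0.4944, 0.1687, 0.0893]
tool_rot: [-3.135, 0.002, 1.418]
contact_force: [1.0, -0.0, 0.9]
opening: 0.0644
grip_force: 0.0
```

Call:
apply_moves(delta_pos=[[0,0,0.1],[0,-0.1,0.15],[0,-0.2,0.15],[0,-0.3,0.15],[0,-0.3,0.15]], dr=[[0,0,0],[0,0,0],[0,0,0],[0,0,0],[0,0,0]], jaw=[0.7,0.7,0.7,0.7,0.7])

```text
time: 11.43
tool_pos: [0.4968, 0.0433, 0.1515]
tool_rot: [3.14, 0.002, 1.413]
contact_force: [1.4, -0.5, -0.0]
opening: 0.064
grip_force: 0.0
```

```bash
cat > wm.py <<'E'
from h import *
im,C,s=shot("wrist"); np.save("w4.npy",im); print(s["time"],s["tool_pos"],s["tool_rot"])
save("w4",im)
for b in blob(im,(40,70,40),(92,255,255),400,1):
    hull=cv2.convexHull(np.argwhere(b[3])[:,::-1].astype(np.int32)); m=np.zeros(im.shape[:2],np.uint8); cv2.fillConvexPoly(m,hull,1)
    print("mat",mask_rect(m>0,C,.004))
    d=(m>0)&(im.max(2)<60); d=cv2.morphologyEx(d.astype(np.uint8),cv2.MORPH_OPEN,np.ones((3,3),np.uint8))
    N,L,S,c=cv2.connectedComponentsWithStats(d); i=1+np.argmax(S[1:,4]); print("plaque",S[i],mask_rect(L==i,C,.018))
E
python3 wm.py
```

```text
11.4333 [0.49678543 0.04331282 0.15145665] [3.13980901e+00 2.21343063e-03 1.41295514e+00]
mat (array([0.4951, 0.1593], dtype=float32), np.float32(0.1357), np.float32(0.1116), np.float32(81.2), array([0.4956, 0.1632]))
plaque [215  95  46  19 612] (array([0.491 , 0.1316], dtype=float32), np.float32(0.0446), np.float32(0.017), np.float32(170.8), array([0.4883, 0.1301]))
```

View pics/w4.png

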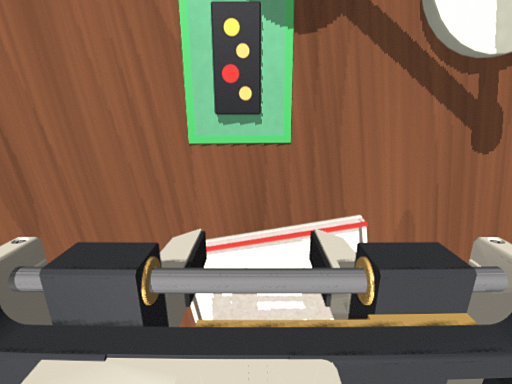

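The plaque lies flat and face up on the mat, with its face spanning about (211–261, 0–115). On to the rack, with the tool at yaw about 0.

Call:
apply_moves(delta_pos=[[0.045,-0.32,0.1],[0.045,-0.32,0.1],[0.045,-0.32,0.1],[0.045,-0.32,0.1]], dr=[[0,0,-0.96],[0,0,-0.96],[0,0,-0.96],[0,0,-0.96]], jaw=[0.4,0.4,0.4,0.4])

```text
time: 11.82
tool_pos: [0.5162, -0.0827, 0.1925]
tool_rot: [3.137, -0.0, 0.929]
contact_force: [0.4, 0.0, 0.2]
opening: 0.0422
grip_force: 0.0
```

Call:
apply_moves(delta_pos=[[0.045,-0.32,0.1],[0.045,-0.32,0.1],[0.045,-0.32,0.1],[0.045,-0.32,0.1]], dr=[[0,0,-0.96],[0,0,-0.96],[0,0,-0.96],[0,0,-0.96]], jaw=[0.4,0.4,0.4,0.4])

```text
time: 12.15
tool_pos: [0.5339, -0.2113, 0.2323]
tool_rot: [3.137, -0.001, 0.449]
contact_force: [-0.1, -0.6, 1.1]
opening: 0.0368
grip_force: 0.0
```

Call:
apply_moves(delta_pos=[[0.045,-0.32,0.1],[0.045,-0.32,0.1],[0.045,-0.32,0.1],[0.045,-0.32,0.1],[0.045,-0.32,0.1],[0.045,-0.32,0.1]], dr=[[0,0,-0.96],[0,0,-0.96],[0,0,-0.96],[0,0,-0.96],[0,0,-0.96],[0,0,-0.96]], jaw=[0.4,0.4,0.4,0.4,0.4,0.4])

```text
time: 12.65
tool_pos: [0.5508, -0.3339, 0.2698]
tool_rot: [-3.14, 0.001, -0.019]
contact_force: [-0.7, 1.0, -0.2]
opening: 0.0367
grip_force: 0.0
```

```bash
python3 - <<'E'
from h import *
im=np.load("w4.npy")
C=cam("wrist",dict(tool_pos=[.49678543,.04331282,.15145665],tool_rot=[3.1398,.0022,1.41296])); print("plaque",rectp(np.array([onz(C,*p,.018)[:2] for p in((211,2),(259,0),(261,114),(216,115))])))
im,C,s=shot("wrist"); np.save("w5.npy",im); save("w5",im); print(s["time"],s["tool_pos"],s["tool_rot"],s["opening"])
E
```

```text
plaque (array([0.4973, 0.171 ]), np.float64(0.1001), np.float64(0.0437), np.float64(82.2))
12.65 [ 0.5507705  -0.33393488  0.26976296] [-3.13998669e+00  1.13297005e-03 -1.93322826e-02] 0.03669558563033273
```

View pics/w5.png

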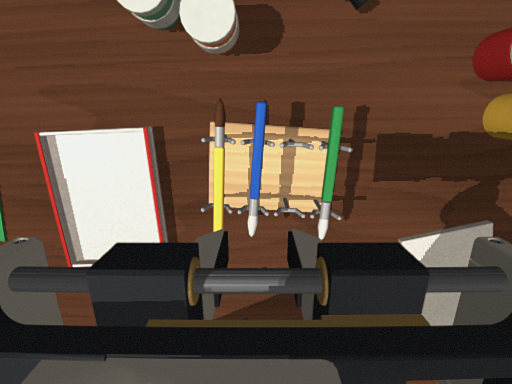

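The wrist view shows the yellow tip at (220,101), far, with its handle from (219,148). Blue runs from its butt (261,103) to its tip (252,235), and green from its butt (338,108) to its tip (323,237).

```bash
python3 - <<'E'
from h import *
s=telemetry.observe(); C=cam("wrist",s); CT=cam("top")
for n,a,b in(("yellow butt->tip",(218,233),(220,101)),("blue",(261,103),(252,235)),("green",(338,108),(323,237))):
    for z in(.0695,.074):
        A=onz(C,*a,z);B=onz(C,*b,z); print(n,z,A[:2].round(4),B[:2].round(4),"mid",((A+B)/2)[:2].round(4),"len",np.linalg.norm(A-B).round(4),"ang",np.degrees(np.arctan2(*(B-A)[1::-1])).round(1))
print("heights", tri(C,(261,103),CT,(344.9,154.5)), tri(C,(338,108),CT,(371,156.5)),tri(C,(219,148),CT,(330.5,169.5)))
print("tray T/W", [onz(C,*p,.02)[:2].round(4) for p in((38,133),(150,127))])
# fit handle lines, color centroid
im=np.load("w5.npy")
for n,lo,hi in(("y",(22,140,100),(35,255,255)),("b",(105,140,60),(125,255,255)),("g",(50,130,40),(85,255,255))):
    b=blob(im,lo,hi,100,1)[0]; ys,xs=np.where(b[3]); P=np.array([onz(C,x,y,.073)[:2] for x,y in zip(xs,ys)])
    v=np.linalg.svd(P-P.mean(0),full_matrices=0)[2][0]; print(n,b[1],P.mean(0).round(4),(np.degrees(np.arctan2(v[1],v[0]))).round(1),P[:,0].min().round(4),P[:,0].max().round(4))
E
```

```text
yellow butt->tip 0.0695 [ 0.4691 -0.2763] [ 0.6432 -0.2888] mid [ 0.5562 -0.2826] len 0.1746 ang -4.1
yellow butt->tip 0.074 [ 0.4711 -0.277 ] [ 0.6431 -0.2894] mid [ 0.5571 -0.2832] len 0.1724 ang -4.1
blue 0.0695 [ 0.64   -0.3386] [ 0.4653 -0.3236] mid [ 0.5526 -0.3311] len 0.1753 ang 175.1
blue 0.074 [ 0.6398 -0.3386] [ 0.4673 -0.3237] mid [ 0.5536 -0.3311] len 0.1731 ang 175.1
green 0.0695 [ 0.6327 -0.4328] [ 0.4604 -0.4229] mid [ 0.5465 -0.4278] len 0.1726 ang 176.7
green 0.074 [ 0.6327 -0.4316] [ 0.4625 -0.4218] mid [ 0.5476 -0.4267] len 0.1704 ang 176.7
heights (array([ 0.63990321, -0.33831052,  0.07932318]), np.float64(0.0006081416337448163)) (array([ 0.63259846, -0.43118062,  0.07917825]), np.float64(0.0019332874836492516)) (array([ 0.58729843, -0.28537227,  0.07626089]), np.float64(5.9402956982169946e-05))
tray T/W [array([ 0.6081, -0.015 ]), array([ 0.6122, -0.1808])]
y [218.17286915 188.30132053] [ 0.5336 -0.2808] 175.6 0.4737 0.5882
b [257.65837838 148.46594595] [ 0.5844 -0.3335] 174.5 0.5202 0.6411
g [332.2760364  152.83518706] [ 0.5774 -0.4279] 176.2 0.5143 0.635
```

Call:
apply_moves(delta_pos=[[0.01,0.128,-0.05],[0.01,0.128,-0.1],[0.01,0.128,-0.2],[0.01,0.128,-0.3],[0.01,0.128,-0.3],[0.01,0.128,-0.3]], dr=[[0,0,-0.11],[0,0,-0.11],[0,0,-0.11],[0,0,-0.11],[0,0,-0.11],[0,0,-0.11]], jaw=[0.31,0.31,0.31,0.31,0.31,0.31], force=20)

```text
time: 13.2
tool_pos: [0.5537, -0.2812, 0.1496]
tool_rot: [-3.139, 0.004, -0.074]
contact_force: [-0.2, -0.8, 0.2]
opening: 0.0284
grip_force: 0.0
```

```bash
python3 - <<'E'
from h import *
im,C,s=shot("wrist"); np.save("w6.npy",im); print(s["time"],s["tool_pos"],s["tool_rot"],s["opening"])
b=blob(im,(22,140,100),(35,255,255),100,1)[0]; ys,xs=np.where(b[3]); P=np.array([onz(C,x,y,.076)[:2] for x,y in zip(xs,ys)])
v=np.linalg.svd(P-P.mean(0),full_matrices=0)[2][0]; print(P.mean(0).round(4),np.degrees(np.arctan2(v[1],v[0])).round(1),P[:,0].min(),P[:,0].max())
m=P.mean(0); x=.555; print("y at .555:",m[1]+v[1]/v[0]*(x-m[0]))
E
```

```text
13.2 [ 0.5536535  -0.28121136  0.14959254] [-3.13883285  0.00444298 -0.07364353] 0.02844697244310605
[ 0.5432 -0.2829] 175.9 0.4924993713410989 0.5898539376995516
y at .555: -0.28375019702259385
```

Call:
apply_moves(delta_pos=[[0.004,-0.005,-0.08],[0.004,-0.005,-0.15],[0.004,-0.005,-0.2],[0.004,-0.005,-0.224],[0.004,-0.005,-0.224],[0.004,-0.005,-0.224],[0.004,-0.005,-0.224],[0.004,-0.005,-0.224]], dr=[[0,0,0],[0,0,0],[0,0,0],[0,0,0],[0,0,0],[0,0,0],[0,0,0],[0,0,0]], jaw=[0.31,0.31,0.31,0.31,0.05,0.05,0.05,0.05], force=20)

```text
time: 13.92
tool_pos: [0.5574, -0.2865, 0.0638]
tool_rot: [3.139, -0.004, -0.077]
contact_force: [0.6, 0.2, 4.2]
opening: 0.0129
grip_force: 20.0
```

Call:
apply_moves(delta_pos=[[0,0,0],[0,0,0],[0,0,0.04],[0,0,0.08],[0,0,0.12],[0,0,0.16],[0,0,0.16]], dr=[[0,0,0],[0,0,0],[0,0,0],[0,0,0],[0,0,0],[0,0,0],[0,0,0]], jaw=[0.05,0.05,0.05,0.05,0.05,0.05,0.05])

```text
time: 14.5
tool_pos: [0.5577, -0.2869, 0.1295]
tool_rot: [3.138, -0.006, -0.077]
contact_force: [0.5, -0.8, 0.4]
opening: 0.0128
grip_force: 20.0
```

The brush is off the hooks. I'll carry it to the tray's left slot.

Call:
apply_moves(delta_pos=[[-0.137,0.572,0],[-0.137,0.572,0],[-0.137,0.572,0],[-0.137,0.572,0],[-0.137,0.572,0],[-0.137,0.572,0],[-0.137,0.572,0],[-0.137,0.572,0]], dr=[[0,0,0.18],[0,0,0.18],[0,0,0.18],[0,0,0.18],[0,0,0.18],[0,0,0.18],[0,0,0.18],[0,0,0.18]], jaw=[0.05,0.05,0.05,0.05,0.05,0.05,0.05,0.05])

```text
time: 15.17
tool_pos: [0.501, -0.0557, 0.1253]
tool_rot: [3.141, -0.0, 0.016]
contact_force: [0.6, 0.5, -0.1]
opening: 0.0126
grip_force: 20.0
```

```bash
python3 - <<'E'
from h import *
im,C,s=shot("wrist"); np.save("w7.npy",im); save("w7",im); print(s["time"],s["tool_pos"],s["tool_rot"],s["opening"],s["grip_force"])
E
```

```text
15.1667 [ 0.50097045 -0.05568424  0.12525421] [ 3.14127000e+00 -1.06505699e-04  1.57297410e-02] 0.01255738393527143 19.98394936323166
```

View pics/w7.png

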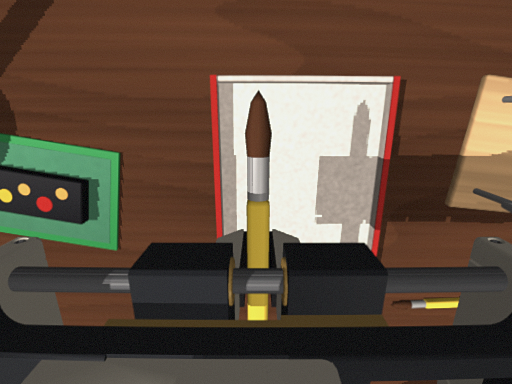

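The yellow brush is held level, bristles far (tip at (258,92)), inside the tray outline. I'll lower and release it.

Call:
apply_moves(delta_pos=[[0,-0.003,-0.08],[0,-0.003,-0.16],[0,-0.003,-0.22],[0,-0.003,-0.25],[0,-0.003,-0.27],[0,-0.003,-0.282],[0,-0.003,-0.29],[0,-0.003,-0.29]], dr=[[0,0,0],[0,0,0],[0,0,0],[0,0,0],[0,0,0],[0,0,0],[0,0,0],[0,0,0]], jaw=[0.05,0.05,0.05,0.05,0.05,0.05,0.05,0.05])

```text
time: 15.88
tool_pos: [0.5016, -0.0587, 0.0093]
tool_rot: [3.141, -0.0, 0.012]
contact_force: [-0.3, -0.0, -0.9]
opening: 0.0129
grip_force: 20.0
```

Call:
apply_moves(delta_pos=[[0,0,0],[0,0,0],[0,0,0],[0,0,0],[0,0,0.06],[0,0,0.14],[0,0,0.24],[0,0,0.3]], dr=[[0,0,0],[0,0,0],[0,0,0],[0,0,0],[0,0,0],[0,0,0],[0,0,0],[0,0,0]], jaw=[0.28,0.28,0.28,0.28,0.28,0.28,0.28,0.28])

```text
time: 16.55
tool_pos: [0.5022, -0.0582, 0.1328]
tool_rot: [3.14, -0.004, 0.013]
contact_force: [0.8, -0.1, 0.3]
opening: 0.0256
grip_force: 0.0
```

```bash
cat > br.py <<'E'
from h import *
im,C,s=shot("wrist"); np.save("w8.npy",im); print(s["time"],s["tool_pos"],s["tool_rot"],s["opening"])
for n,lo,hi in(("y",(22,130,80),(35,255,255)),("b",(105,140,50),(125,255,255)),("g",(50,130,30),(85,255,255))):
  for z in(.016,.074):
    for b in blob(im,lo,hi,100,1):
        ys,xs=np.where(b[3]); P=np.array([onz(C,x,y,z)[:2] for x,y in zip(xs,ys)]); m=P.mean(0)
        v=np.linalg.svd(P-m,full_matrices=0)[2][0]; print(n,z,b[0],m.round(4),np.degrees(np.arctan2(v[1],v[0])).round(1),"x",P[:,0].min().round(4),P[:,0].max().round(4),"y@x=.5,.552",[(m[1]+v[1]/v[0]*(x-m[0])).round(4) for x in(.5,.552)])
E
python3 br.py
```

```text
16.55 [ 0.50222822 -0.05824977  0.13283311] [ 3.14044678 -0.00371223  0.01298099] 0.025630253594668768
y 0.016 1288 [ 0.477  -0.0589] -179.6 x 0.4155 0.5322 y@x=.5,.552 [np.float64(-0.0587), np.float64(-0.0583)]
y 0.074 1288 [ 0.4987 -0.0584] -179.6 x 0.4501 0.5423 y@x=.5,.552 [np.float64(-0.0584), np.float64(-0.058)]
g 0.016 2170 [0.5025 0.129 ] -177.2 x 0.4377 0.5577 y@x=.5,.552 [np.float64(0.1289), np.float64(0.1314)]
g 0.074 2170 [0.5188 0.09  ] -177.2 x 0.4676 0.5624 y@x=.5,.552 [np.float64(0.089), np.float64(0.0916)]
```

Yellow is in place (mid x 0.500, y −0.0587). Now blue.

Call:
apply_moves(delta_pos=[[0.124,-0.682,0.05],[0.124,-0.682,0.05],[0.124,-0.682,0.05],[0.124,-0.682,0.05],[0.124,-0.682,0.05],[0.124,-0.682,0.05],[0.124,-0.682,0.05],[0.124,-0.682,0.05]], dr=[[0,0,-0.2],[0,0,-0.2],[0,0,-0.2],[0,0,-0.2],[0,0,-0.2],[0,0,-0.2],[0,0,-0.2],[0,0,-0.2]], jaw=[0.31,0.31,0.31,0.31,0.31,0.31,0.31,0.31])

```text
time: 17.27
tool_pos: [0.5508, -0.3368, 0.1492]
tool_rot: [3.139, -0.002, -0.092]
contact_force: [-0.4, 0.5, 0.0]
opening: 0.0287
grip_force: 0.0
```

```bash
python3 br.py
```

```text
17.2667 [ 0.55084738 -0.33682973  0.14917622] [ 3.13851701e+00 -1.98324917e-03 -9.18318331e-02] 0.028707997726512717
y 0.016 188 [ 0.526  -0.0612] 97.8 x 0.5181 0.5342 y@x=.5,.552 [np.float64(0.128), np.float64(-0.2511)]
y 0.074 188 [ 0.5464 -0.1171] 97.8 x 0.5401 0.553 y@x=.5,.552 [np.float64(0.221), np.float64(-0.1582)]
b 0.016 1915 [ 0.5751 -0.3317] 174.5 x 0.4933 0.6449 y@x=.5,.552 [np.float64(-0.3245), np.float64(-0.3295)]
b 0.074 1915 [ 0.5858 -0.3341] 174.5 x 0.5202 0.6417 y@x=.5,.552 [np.float64(-0.3258), np.float64(-0.3308)]
g 0.016 2219 [ 0.5675 -0.4487] 175.9 x 0.4856 0.6366 y@x=.5,.552 [np.float64(-0.444), np.float64(-0.4476)]
g 0.074 2219 [ 0.5797 -0.4279] 175.9 x 0.514 0.6351 y@x=.5,.552 [np.float64(-0.4222), np.float64(-0.4259)]
```

```bash
python3 br.py | sed -n '1p;4,7p'
```

```text
17.3167 [ 0.5505034  -0.33368254  0.14872248] [ 3.14094416e+00 -4.19441242e-04 -9.07238669e-02] 0.02861445913523918
b 0.016 2004 [ 0.5757 -0.3327] 174.4 x 0.4937 0.6449 y@x=.5,.552 [np.float64(-0.3253), np.float64(-0.3304)]
b 0.074 2004 [ 0.5863 -0.3343] 174.4 x 0.5206 0.6417 y@x=.5,.552 [np.float64(-0.3258), np.float64(-0.3309)]
g 0.016 2278 [ 0.5676 -0.4497] 176.0 x 0.4852 0.6368 y@x=.5,.552 [np.float64(-0.4449), np.float64(-0.4486)]
g 0.074 2278 [ 0.5797 -0.428 ] 176.0 x 0.5137 0.6352 y@x=.5,.552 [np.float64(-0.4223), np.float64(-0.426)]
```

Call:
apply_moves(delta_pos=[[0.003,0,0],[0.003,0,-0.08],[0.003,0,-0.15],[0.003,0,-0.2],[0.003,0,-0.224],[0.003,0,-0.224],[0.003,0,-0.224],[0.003,0,-0.224]], dr=[[0,0,-0.01],[0,0,-0.01],[0,0,-0.01],[0,0,-0.01],[0,0,-0.01],[0,0,-0.01],[0,0,-0.01],[0,0,-0.01]], jaw=[0.31,0.31,0.31,0.31,0.31,0.05,0.05,0.05], force=20)

```text
time: 18.03
tool_pos: [0.5531, -0.331, 0.0615]
tool_rot: [3.14, -0.002, -0.091]
contact_force: [-0.4, -0.7, 0.2]
opening: 0.0132
grip_force: 0.4
```

Call:
apply_moves(delta_pos=[[0,0,0],[0,0,0],[0,0,0.04],[0,0,0.08],[0,0,0.12],[0,0,0.18],[0,0,0.24],[0,0,0.24]], dr=[[0,0,0],[0,0,0],[0,0,0],[0,0,0],[0,0,0],[0,0,0],[0,0,0],[0,0,0]], jaw=[0.05,0.05,0.05,0.05,0.05,0.05,0.05,0.05])

```text
time: 18.7
tool_pos: [0.5542, -0.3326, 0.162]
tool_rot: [3.136, -0.009, -0.092]
contact_force: [1.4, -1.2, 2.0]
opening: 0.0126
grip_force: 20.0
```

Blue is lifted. Now the half turn while carrying it to the tray.

Call:
apply_moves(delta_pos=[[-0.019,0.084,0],[-0.019,0.084,0],[-0.019,0.084,0],[-0.019,0.084,0]], dr=[[0,0,0.24],[0,0,0.48],[0,0,0.71],[0,0,0.928]], jaw=[0.05,0.05,0.05,0.05])

```text
time: 19.03
tool_pos: [0.5444, -0.2968, 0.1561]
tool_rot: [3.141, -0.0, 0.378]
contact_force: [-0.3, -0.1, -0.8]
opening: 0.0129
grip_force: 20.0
```

Call:
apply_moves(delta_pos=[[-0.019,0.084,0],[-0.019,0.084,0],[-0.019,0.084,0],[-0.019,0.084,0]], dr=[[0,0,0.24],[0,0,0.48],[0,0,0.71],[0,0,0.928]], jaw=[0.05,0.05,0.05,0.05])

```text
time: 19.37
tool_pos: [0.5368, -0.2632, 0.1561]
tool_rot: [3.141, -0.0, 0.842]
contact_force: [0.3, 0.1, 0.4]
opening: 0.0126
grip_force: 20.0
```

Call:
apply_moves(delta_pos=[[-0.019,0.084,0],[-0.019,0.084,0],[-0.019,0.084,0],[-0.019,0.084,0]], dr=[[0,0,0.24],[0,0,0.48],[0,0,0.71],[0,0,0.928]], jaw=[0.05,0.05,0.05,0.05])

```text
time: 19.7
tool_pos: [0.5292, -0.2296, 0.1561]
tool_rot: [3.141, 0.0, 1.306]
contact_force: [0.4, 1.4, -0.4]
opening: 0.0125
grip_force: 20.0
```

Call:
apply_moves(delta_pos=[[-0.019,0.084,0],[-0.019,0.084,0],[-0.019,0.084,0],[-0.019,0.084,0]], dr=[[0,0,0.24],[0,0,0.48],[0,0,0.71],[0,0,0.928]], jaw=[0.05,0.05,0.05,0.05])

```text
time: 20.03
tool_pos: [0.5216, -0.196, 0.1561]
tool_rot: [3.141, 0.001, 1.77]
contact_force: [0.7, -0.9, -0.1]
opening: 0.0124
grip_force: 20.0
```

Call:
apply_moves(delta_pos=[[-0.019,0.084,0],[-0.019,0.084,0],[-0.019,0.084,0],[-0.019,0.084,0]], dr=[[0,0,0.24],[0,0,0.48],[0,0,0.71],[0,0,0.928]], jaw=[0.05,0.05,0.05,0.05])

```text
time: 20.37
tool_pos: [0.514, -0.1625, 0.1561]
tool_rot: [3.141, 0.001, 2.234]
contact_force: [0.5, 0.4, -0.3]
opening: 0.0128
grip_force: 20.0
```

Call:
apply_moves(delta_pos=[[-0.019,0.084,0],[-0.019,0.084,0],[-0.019,0.084,0],[-0.019,0.084,0]], dr=[[0,0,0.24],[0,0,0.48],[0,0,0.71],[0,0,0.928]], jaw=[0.05,0.05,0.05,0.05])

```text
time: 20.7
tool_pos: [0.5064, -0.1289, 0.1561]
tool_rot: [3.142, 0.001, 2.698]
contact_force: [-0.4, -0.1, 0.2]
opening: 0.0128
grip_force: 20.0
```

Call:
apply_moves(delta_pos=[[-0.019,0.084,0],[-0.019,0.084,0],[-0.019,0.084,0],[-0.019,0.084,0],[-0.019,0.084,0],[-0.019,0.084,0]], dr=[[0,0,0.24],[0,0,0.48],[0,0,0.71],[0,0,0.928],[0,0,0.928],[0,0,0.928]], jaw=[0.05,0.05,0.05,0.05,0.05,0.05])

```text
time: 21.2
tool_pos: [0.4989, -0.0957, 0.1559]
tool_rot: [-3.141, 0.001, -3.131]
contact_force: [0.8, 0.1, -0.4]
opening: 0.0126
grip_force: 20.0
```

```bash
python3 - <<'E'
from h import *
im,C,s=shot("wrist"); save("w9",im); print(s["time"],s["tool_pos"],s["tool_rot"],s["opening"],s["grip_force"],s["qpos"][5])
E
```

```text
21.2 [ 0.49885289 -0.09571652  0.15591547] [-3.14148219e+00  5.64275664e-04 -3.13074346e+00] 0.012632690959668645 19.999495446681976 -1.9223008281530927
```

View pics/w9.png

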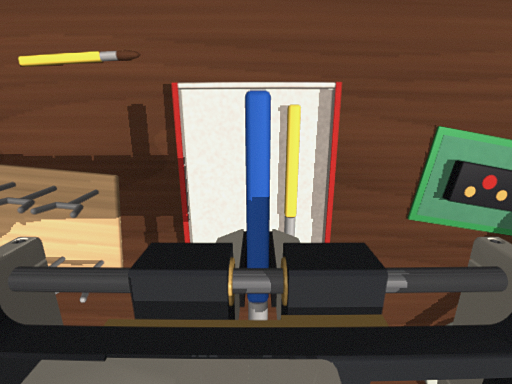

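Blue is turned, with its butt now towards the robot, and lies beside yellow in the tray outline. I'll lower it.

Call:
apply_moves(delta_pos=[[0,-0.013,-0.1],[0,-0.013,-0.19],[0,-0.013,-0.26],[0,-0.013,-0.31],[0,-0.013,-0.34],[0,-0.013,-0.356],[0,-0.013,-0.367],[0,-0.013,-0.367]], dr=[[0,0,0],[0,0,0],[0,0,0],[0,0,0],[0,0,0],[0,0,0],[0,0,0],[0,0,0]], jaw=[0.05,0.05,0.05,0.05,0.05,0.05,0.05,0.05])

```text
time: 21.92
tool_pos: [0.4988, -0.101, 0.0086]
tool_rot: [3.141, -0.0, -3.129]
contact_force: [-0.4, 0.4, -0.5]
opening: 0.0125
grip_force: 20.0
```

Call:
apply_moves(delta_pos=[[0,0,0],[0,0,0],[0,0,0],[0,0,0],[0,0,0.06],[0,0,0.14],[0,0,0.24],[0,0,0.34]], dr=[[0,0,0],[0,0,0],[0,0,0],[0,0,0],[0,0,0],[0,0,0],[0,0,0],[0,0,0]], jaw=[0.24,0.24,0.24,0.24,0.24,0.24,0.24,0.24])

```text
time: 22.58
tool_pos: [0.4982, -0.1006, 0.1464]
tool_rot: [3.141, -0.001, -3.128]
contact_force: [1.9, 0.1, 0.3]
opening: 0.0221
grip_force: 0.0
```

```bash
python3 br.py
```

```text
22.5833 [ 0.49816022 -0.10064325  0.14637151] [ 3.14106694e+00 -1.14939569e-03 -3.12750811e+00] 0.022080143086397705
y 0.016 1421 [ 0.4699 -0.0588] 0.6 x 0.4126 0.5351 y@x=.5,.552 [np.float64(-0.0584), np.float64(-0.0579)]
y 0.074 1421 [ 0.4599 -0.0674] 0.6 x 0.414 0.512 y@x=.5,.552 [np.float64(-0.0669), np.float64(-0.0664)]
b 0.016 1312 [ 0.4679 -0.1014] 0.7 x 0.4105 0.5322 y@x=.5,.552 [np.float64(-0.101), np.float64(-0.1004)]
b 0.074 1312 [ 0.4583 -0.1015] 0.7 x 0.4123 0.5096 y@x=.5,.552 [np.float64(-0.101), np.float64(-0.1004)]
g 0.016 1552 [0.49   0.1166] 12.1 x 0.4315 0.5522 y@x=.5,.552 [np.float64(0.1187), np.float64(0.1299)]
g 0.074 1552 [0.4759 0.0729] 12.1 x 0.4291 0.5257 y@x=.5,.552 [np.float64(0.078), np.float64(0.0892)]
```

Blue is placed (mid x 0.5005). Now green.

Call:
apply_moves(delta_pos=[[0.12,-0.81,0.02],[0.12,-0.81,0.02],[0.12,-0.81,0.02],[0.12,-0.81,0.02],[0.12,-0.81,0.02],[0.12,-0.81,0.02],[0.12,-0.81,0.02],[0.12,-0.81,0.02]], dr=[[0,0,-0.168],[0,0,-0.168],[0,0,-0.168],[0,0,-0.168],[0,0,-0.168],[0,0,-0.168],[0,0,-0.168],[0,0,-0.168]], jaw=[0.31,0.31,0.31,0.31,0.31,0.31,0.31,0.31])

```text
time: 23.3
tool_pos: [0.5466, -0.4277, 0.153]
tool_rot: [-3.141, 0.001, 3.071]
contact_force: [1.2, 0.4, -0.5]
opening: 0.0283
grip_force: 0.0
```

Call:
apply_moves(delta_pos=[[0,0,0],[0,0,0],[0,0,0]], dr=[[0,0,0],[0,0,0],[0,0,0]], jaw=[0.31,0.31,0.31])

```text
time: 23.55
tool_pos: [0.5466, -0.4243, 0.1524]
tool_rot: [3.14, -0.001, 3.071]
contact_force: [-0.0, 0.1, -0.6]
opening: 0.0285
grip_force: 0.0
```

```bash
python3 br.py | sed -n '1p;/^g/p'
```

```text
23.55 [ 0.54655642 -0.4243025   0.15235092] [ 3.14037762e+00 -6.52312668e-04  3.07145122e+00] 0.02846407802944957
g 0.016 1266 [ 0.583  -0.4295] -4.2 x 0.5263 0.6441 y@x=.5,.552 [np.float64(-0.4235), np.float64(-0.4273)]
g 0.074 1266 [ 0.5605 -0.4274] -4.2 x 0.5149 0.6096 y@x=.5,.552 [np.float64(-0.423), np.float64(-0.4268)]
```

Call:
apply_moves(delta_pos=[[0,-0.005,-0.08],[0,-0.005,-0.15],[0,-0.005,-0.2],[0,-0.005,-0.231],[0,-0.005,-0.231],[0,-0.005,-0.231],[0,-0.005,-0.231],[0,-0.005,-0.231]], dr=[[0,0,0],[0,0,0],[0,0,0],[0,0,0],[0,0,0],[0,0,0],[0,0,0],[0,0,0]], jaw=[0.31,0.31,0.31,0.31,0.31,0.05,0.05,0.05], force=20)

```text
time: 24.27
tool_pos: [0.5478, -0.4274, 0.0627]
tool_rot: [-3.139, 0.003, 3.072]
contact_force: [-0.2, -0.2, 0.0]
opening: 0.013
grip_force: 0.5
```

Call:
apply_moves(delta_pos=[[0,0,0],[0,0,0],[0,0,0.04],[0,0,0.08],[0,0,0.12],[0,0,0.18],[0,0,0.24],[0,0,0.24]], dr=[[0,0,0],[0,0,0],[0,0,0],[0,0,0],[0,0,0],[0,0,0],[0,0,0],[0,0,0]], jaw=[0.05,0.05,0.05,0.05,0.05,0.05,0.05,0.05])

```text
time: 24.93
tool_pos: [0.5486, -0.4287, 0.1626]
tool_rot: [-3.135, 0.007, 3.072]
contact_force: [1.1, -0.0, 0.6]
opening: 0.013
grip_force: 20.0
```

Call:
apply_moves(delta_pos=[[-0.017,0.102,0],[-0.017,0.102,0],[-0.017,0.102,0],[-0.017,0.102,0]], dr=[[0,0,-0.23],[0,0,-0.46],[0,0,-0.68],[0,0,-0.874]], jaw=[0.05,0.05,0.05,0.05])

```text
time: 25.27
tool_pos: [0.5398, -0.3853, 0.1562]
tool_rot: [3.141, -0.001, 2.63]
contact_force: [-1.3, 0.1, -0.4]
opening: 0.0125
grip_force: 20.0
```

Call:
apply_moves(delta_pos=[[-0.017,0.102,0],[-0.017,0.102,0],[-0.017,0.102,0],[-0.017,0.102,0]], dr=[[0,0,-0.23],[0,0,-0.46],[0,0,-0.68],[0,0,-0.874]], jaw=[0.05,0.05,0.05,0.05])

```text
time: 25.6
tool_pos: [0.533, -0.3446, 0.1562]
tool_rot: [-3.141, -0.0, 2.193]
contact_force: [0.1, 0.2, -0.9]
opening: 0.0128
grip_force: 20.0
```

Call:
apply_moves(delta_pos=[[-0.017,0.102,0],[-0.017,0.102,0],[-0.017,0.102,0],[-0.017,0.102,0]], dr=[[0,0,-0.23],[0,0,-0.46],[0,0,-0.68],[0,0,-0.874]], jaw=[0.05,0.05,0.05,0.05])

```text
time: 25.93
tool_pos: [0.5263, -0.3038, 0.1563]
tool_rot: [-3.141, -0.0, 1.756]
contact_force: [0.8, -0.8, 0.6]
opening: 0.0129
grip_force: 20.0
```

Call:
apply_moves(delta_pos=[[-0.017,0.102,0],[-0.017,0.102,0],[-0.017,0.102,0],[-0.017,0.102,0]], dr=[[0,0,-0.23],[0,0,-0.46],[0,0,-0.68],[0,0,-0.874]], jaw=[0.05,0.05,0.05,0.05])

```text
time: 26.27
tool_pos: [0.5194, -0.263, 0.1563]
tool_rot: [-3.141, 0.0, 1.319]
contact_force: [-0.5, -0.0, 0.3]
opening: 0.0124
grip_force: 20.0
```

Call:
apply_moves(delta_pos=[[-0.017,0.102,0],[-0.017,0.102,0],[-0.017,0.102,0],[-0.017,0.102,0]], dr=[[0,0,-0.23],[0,0,-0.46],[0,0,-0.68],[0,0,-0.874]], jaw=[0.05,0.05,0.05,0.05])

```text
time: 26.6
tool_pos: [0.5126, -0.2223, 0.1564]
tool_rot: [3.142, 0.0, 0.882]
contact_force: [-0.1, -0.3, 0.1]
opening: 0.0126
grip_force: 20.0
```

Call:
apply_moves(delta_pos=[[-0.017,0.102,0],[-0.017,0.102,0],[-0.017,0.102,0],[-0.017,0.102,0]], dr=[[0,0,-0.23],[0,0,-0.46],[0,0,-0.68],[0,0,-0.874]], jaw=[0.05,0.05,0.05,0.05])

```text
time: 26.93
tool_pos: [0.5058, -0.1815, 0.1564]
tool_rot: [3.141, 0.0, 0.445]
contact_force: [-0.2, -0.0, -0.9]
opening: 0.0128
grip_force: 20.0
```

Call:
apply_moves(delta_pos=[[-0.017,0.102,0],[-0.017,0.102,0],[-0.017,0.102,0],[-0.017,0.102,0],[-0.017,0.102,0],[-0.017,0.102,0]], dr=[[0,0,-0.23],[0,0,-0.46],[0,0,-0.68],[0,0,-0.874],[0,0,-0.874],[0,0,-0.874]], jaw=[0.05,0.05,0.05,0.05,0.05,0.05])

```text
time: 27.43
tool_pos: [0.4991, -0.1413, 0.1563]
tool_rot: [3.142, 0.0, 0.016]
contact_force: [0.2, 0.3, -0.8]
opening: 0.0125
grip_force: 20.0
```

```bash
python3 br.py; python3 -c "
from h import *
s=telemetry.observe(); C=cam('wrist',s); im=np.load('w8.npy')
for b in blob(im,(50,130,30),(85,255,255),100,2):
    ys,xs=np.where(b[3]); P=np.array([onz(C,x,y,s['tool_pos'][2]+.012)[:2] for x,y in zip(xs,ys)]); print(P.mean(0),P.min(0),P.max(0))
print(s['grip_force'])"
```

```text
27.4333 [ 0.49908196 -0.1412798   0.15633456] [3.14150675e+00 1.48827260e-04 1.56664881e-02] 0.012454943961723013
y 0.016 1047 [ 0.4839 -0.0597] -179.5 x 0.4307 0.5329 y@x=.5,.552 [np.float64(-0.0596), np.float64(-0.0592)]
y 0.074 1047 [ 0.5021 -0.0752] -179.5 x 0.4592 0.5416 y@x=.5,.552 [np.float64(-0.0753), np.float64(-0.0748)]
b 0.016 850 [ 0.4874 -0.1014] -179.3 x 0.4392 0.5303 y@x=.5,.552 [np.float64(-0.1012), np.float64(-0.1006)]
b 0.074 850 [ 0.5049 -0.1088] -179.3 x 0.466 0.5395 y@x=.5,.552 [np.float64(-0.1089), np.float64(-0.1083)]
g 0.016 1481 [ 0.4426 -0.1422] -179.0 x 0.3988 0.4863 y@x=.5,.552 [np.float64(-0.1412), np.float64(-0.1403)]
g 0.074 1481 [ 0.4688 -0.1417] -179.0 x 0.4335 0.504 y@x=.5,.552 [np.float64(-0.1412), np.float64(-0.1403)]
[ 0.51139496 -0.14107361] [ 0.48986436 -0.14764721] [ 0.53284437 -0.13451998]
[ 0.53731257 -0.02135765] [ 0.50905307 -0.03457452] [0.56374985 0.00834229]
19.999111890792847
```

Green is correctly turned and positioned. I'll lower and release it.

Call:
apply_moves(delta_pos=[[0,0,-0.1],[0,0,-0.19],[0,0,-0.26],[0,0,-0.31],[0,0,-0.34],[0,0,-0.356],[0,0,-0.367],[0,0,-0.367]], dr=[[0,0,0],[0,0,0],[0,0,0],[0,0,0],[0,0,0],[0,0,0],[0,0,0],[0,0,0]], jaw=[0.05,0.05,0.05,0.05,0.05,0.05,0.05,0.05])

```text
time: 28.15
tool_pos: [0.4991, -0.1413, 0.0093]
tool_rot: [-3.141, 0.001, 0.014]
contact_force: [-0.3, 0.2, 0.5]
opening: 0.0127
grip_force: 20.0
```

Call:
apply_moves(delta_pos=[[0,0,0],[0,0,0],[0,0,0],[0,0,0],[0,0,0.06],[0,0,0.16],[0,0,0.26],[0,0,0.36]], dr=[[0,0,0],[0,0,0],[0,0,0],[0,0,0],[0,0,0],[0,0,0],[0,0,0],[0,0,0]], jaw=[0.24,0.24,0.24,0.24,0.24,0.24,0.24,0.24])

```text
time: 28.82
tool_pos: [0.4988, -0.1411, 0.1556]
tool_rot: [-3.142, 0.0, 0.013]
contact_force: [2.1, 0.2, 0.6]
opening: 0.0219
grip_force: 0.0
```

Call:
apply_moves(delta_pos=[[-0.05,0.05,0.1],[-0.1,0.1,0.2],[-0.1,0.1,0.35],[-0.1,0.1,0.35],[-0.1,0.1,0.35],[-0.1,0.1,0.35]], dr=[[0,0,0.3],[0,0,0.6],[0,0,0.8],[0,0,0.9],[0,0,0.9],[0,0,0.9]], jaw=[0.4,0.5,0.6,0.6,0.6,0.6])

```text
time: 29.32
tool_pos: [0.4597, -0.1013, 0.2958]
tool_rot: [3.138, -0.003, 0.463]
contact_force: [-0.2, -0.5, -0.7]
opening: 0.0538
grip_force: 0.0
```

```bash
python3 br.py; python3 - <<'E'
from h import *
for n in("top","side"):
    im,C,s=shot(n); np.save(n+"2.npy",im)
    if n=="top": save("top2",cv2.resize(im,(800,600),interpolation=cv2.INTER_CUBIC))
E
```

```text
29.3167 [ 0.45973702 -0.10132131  0.29577694] [ 3.13763976 -0.00340188  0.46262784] 0.053801831331020934
y 0.016 600 [ 0.4744 -0.0589] -179.4 x 0.4123 0.5328 y@x=.5,.552 [np.float64(-0.0586), np.float64(-0.0581)]
y 0.074 600 [ 0.4817 -0.0598] -179.4 x 0.4278 0.5324 y@x=.5,.552 [np.float64(-0.0596), np.float64(-0.0591)]
b 0.016 570 [ 0.4725 -0.1011] -179.1 x 0.4107 0.5302 y@x=.5,.552 [np.float64(-0.1007), np.float64(-0.0999)]
b 0.074 570 [ 0.48   -0.0965] -179.1 x 0.4264 0.5301 y@x=.5,.552 [np.float64(-0.0962), np.float64(-0.0954)]
g 0.016 1735 [0.5    0.1601] -97.2 x 0.4344 0.5586 y@x=.5,.552 [np.float64(0.1597), np.float64(0.5712)]
g 0.074 1735 [0.5039 0.1303] -97.2 x 0.447 0.5547 y@x=.5,.552 [np.float64(0.0992), np.float64(0.5107)]
```

View pics/top2.png

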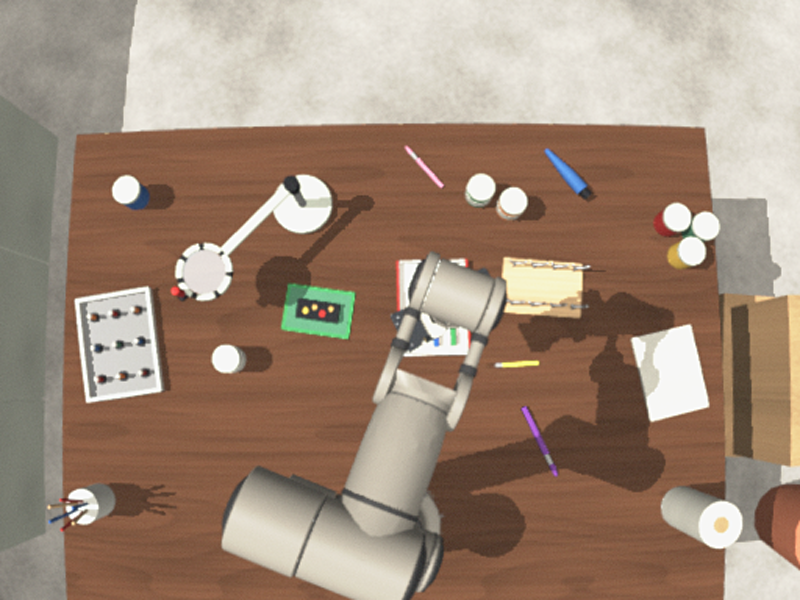

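The plaque is centred on the mat, the rack is empty and the jars are untouched. The knob is at (177,292). I'll move above it.

Call:
apply_moves(delta_pos=[[0.075,0.675,0],[0.075,0.675,0],[0.075,0.675,0],[0.075,0.675,0],[0.075,0.675,0],[0.075,0.675,0],[0.075,0.675,0]], dr=[[0,0,-0.66],[0,0,-0.66],[0,0,-0.66],[0,0,-0.66],[0,0,-0.66],[0,0,-0.66],[0,0,-0.66]], jaw=[0.6,0.6,0.6,0.6,0.6,0.6,0.6])

```text
time: 30.05
tool_pos: [0.4886, 0.1709, 0.2918]
tool_rot: [3.141, 0.003, 0.132]
contact_force: [1.5, -0.5, 0.2]
opening: 0.055
grip_force: 0.0
```

Call:
apply_moves(delta_pos=[[0.075,0.675,0],[0.075,0.675,0],[0.075,0.675,0],[0.075,0.675,0],[0.075,0.675,0],[0.075,0.675,0],[0.075,0.675,0],[0.075,0.675,0]], dr=[[0,0,-0.66],[0,0,-0.66],[0,0,-0.66],[0,0,-0.66],[0,0,-0.66],[0,0,-0.66],[0,0,-0.66],[0,0,-0.66]], jaw=[0.6,0.6,0.6,0.6,0.6,0.6,0.6,0.6])

```text
time: 30.72
tool_pos: [0.5179, 0.4437, 0.2891]
tool_rot: [3.139, 0.005, -0.193]
contact_force: [-0.0, 0.3, -1.3]
opening: 0.0547
grip_force: 0.0
```

```bash
python3 - <<'E'
from h import *
CT=cam("top"); k=1.5625; t=np.load("top2.npy")
for b in blob(t,(0,140,80),(8,255,255),8,8):
    if b[1][0]<125 and b[1][0]>100: print("top knob",b[1],b[0],onz(CT,*b[1],.222))
im,C,s=shot("wrist"); print(s["time"],s["tool_pos"],s["tool_rot"],s["qpos"])
for b in blob(im,(0,140,60),(8,255,255),100,3): 
    ys,xs=np.where(b[3]); print(b[0],b[1],xs.min(),xs.max(),ys.min(),ys.max(),onz(C,*b[1],.22)); 
print("knob top->", proj(C,[.5205,.437,.231]),proj(C,[.5205,.437,.19]))
h,w=384,512
# top view lens, plaque: yellow dots check
for b in blob(t,(15,150,150),(32,255,255),4,10): print("yel",b[0],b[1],onz(CT,*b[1],.018)[:2].round(4))
E
```

```text
top knob [112.61702128 186.38297872] 47 [0.51735239 0.43715065 0.222     ]
30.7167 [0.51792185 0.44367942 0.28906227] [ 3.13928856  0.00470138 -0.19299645] [5.95278917e-01 6.28459336e-01 8.86502032e-01 1.71252330e-03
 1.63157992e+00 2.35916608e+00]
596 [261.85067114 202.77181208] 252 273 186 219 [0.52138591 0.43909197 0.22      ]
105 [442.2952381  148.04761905] 437 448 143 153 [0.53918523 0.28545941 0.22      ]
knob top-> [264.80461488 207.53136537] [263.62298124 193.41010868]
yel 91 [431.34065934 164.40659341] [ 0.6141 -0.6818]
```

Call:
apply_moves(delta_pos=[[0.004,0,0],[0.004,0,-0.05],[0.004,0,-0.1],[0.004,0,-0.16],[0.004,0,-0.2],[0.004,0,-0.22],[0.004,0,-0.22],[0.004,0,-0.22]], dr=[[0,0,0],[0,0,0],[0,0,0],[0,0,0],[0,0,0],[0,0,0],[0,0,0],[0,0,0]], jaw=[0.6,0.6,0.6,0.6,0.6,0.6,0.6,0.6], force=12)

```text
time: 31.43
tool_pos: [0.5213, 0.4379, 0.2062]
tool_rot: [3.142, -0.0, -0.199]
contact_force: [0.2, 0.1, -0.5]
opening: 0.055
grip_force: 0.0
```

Call:
apply_moves(delta_pos=[[0,0,0],[0,0,0],[0,0,0],[0,0,0],[0,0,0],[0,0,0],[0,0,0],[0,0,0]], dr=[[0,0,0],[0,0,0],[0,0,0],[0,0,0],[0,0,0],[0,0,0],[0,0,0],[0,0,0]], jaw=[0.1,0.1,0.1,0.1,0.1,0.1,0.1,0.1])

```text
time: 32.1
tool_pos: [0.5207, 0.4389, 0.2059]
tool_rot: [-3.141, 0.0, -0.197]
contact_force: [-0.3, 0.5, 1.0]
opening: 0.0177
grip_force: 12.0
```

```bash
python3 - <<'E'
from h import *
s=telemetry.observe(); print(s["time"],s["tool_pos"],s["contact_force"],s["opening"],s["grip_force"])
p=s["tool_pos"][:2]; c=np.array([.747,.2056]); a0=np.arctan2(p[1]-c[1],-(p[0]-c[0])); r=np.linalg.norm(p-c); print(a0,r)
q0=p
for k in range(1,25):
    a=a0+(-.1377-a0)*k/24; q=c+r*np.array([-np.cos(a),np.sin(a)]); print(k,((q-q0)/.4).round(3))
    if k%8==0: q0=q
E
```

```text
32.1 [0.52072764 0.4389479  0.20585586] [-0.31398295  0.4954177   1.04650363] 0.01770294248228928 12.000062763690948
0.8007912497782563 0.32503911196494784
1 [-0.022 -0.023]
2 [-0.044 -0.046]
3 [-0.064 -0.07 ]
4 [-0.084 -0.095]
5 [-0.103 -0.121]
6 [-0.12  -0.147]
7 [-0.137 -0.175]
8 [-0.152 -0.202]
9 [-0.014 -0.028]
10 [-0.028 -0.057]
11 [-0.04  -0.087]
12 [-0.051 -0.116]
13 [-0.06  -0.147]
14 [-0.069 -0.177]
15 [-0.076 -0.208]
16 [-0.082 -0.239]
17 [-0.005 -0.031]
18 [-0.009 -0.063]
19 [-0.011 -0.095]
20 [-0.012 -0.126]
21 [-0.012 -0.158]
22 [-0.011 -0.19 ]
23 [-0.008 -0.222]
24 [-0.005 -0.253]
```

Call:
apply_moves(delta_pos=[[-0.022,-0.023,0],[-0.044,-0.046,0],[-0.064,-0.07,0],[-0.084,-0.095,0],[-0.103,-0.121,0],[-0.12,-0.147,0],[-0.137,-0.175,0],[-0.152,-0.202,0]], dr=[[0,0,0],[0,0,0],[0,0,0],[0,0,0],[0,0,0],[0,0,0],[0,0,0],[0,0,0]], jaw=[0.1,0.1,0.1,0.1,0.1,0.1,0.1,0.1])

```text
time: 32.77
tool_pos: [0.459, 0.3583, 0.2058]
tool_rot: [-3.14, 0.001, -0.196]
contact_force: [-1.9, 3.5, -0.0]
opening: 0.0175
grip_force: 12.0
```

Call:
apply_moves(delta_pos=[[-0.014,-0.028,0],[-0.028,-0.057,0],[-0.04,-0.087,0],[-0.051,-0.116,0],[-0.06,-0.147,0],[-0.069,-0.177,0],[-0.076,-0.208,0],[-0.082,-0.239,0]], dr=[[0,0,0],[0,0,0],[0,0,0],[0,0,0],[0,0,0],[0,0,0],[0,0,0],[0,0,0]], jaw=[0.1,0.1,0.1,0.1,0.1,0.1,0.1,0.1])

```text
time: 33.43
tool_pos: [0.4269, 0.2619, 0.2059]
tool_rot: [-3.141, -0.0, -0.197]
contact_force: [-0.1, 2.4, 1.6]
opening: 0.0178
grip_force: 12.0
```

Call:
apply_moves(delta_pos=[[-0.005,-0.031,0],[-0.009,-0.063,0],[-0.011,-0.095,0],[-0.012,-0.126,0],[-0.012,-0.158,0],[-0.011,-0.19,0],[-0.008,-0.222,0],[-0.005,-0.253,0]], dr=[[0,0,0],[0,0,0],[0,0,0],[0,0,0],[0,0,0],[0,0,0],[0,0,0],[0,0,0]], jaw=[0.1,0.1,0.1,0.1,0.1,0.1,0.1,0.1])

```text
time: 34.1
tool_pos: [0.4255, 0.1597, 0.2059]
tool_rot: [-3.141, -0.001, -0.198]
contact_force: [0.0, 2.3, 2.4]
opening: 0.0179
grip_force: 12.0
```

Call:
apply_moves(delta_pos=[[0,0,0],[0,0,0],[0,0,0],[0,0,0]], dr=[[0,0,0],[0,0,0],[0,0,0],[0,0,0]], jaw=[0.1,0.1,0.1,0.1])

```text
time: 34.43
tool_pos: [0.4253, 0.1611, 0.2059]
tool_rot: [3.141, -0.0, -0.197]
contact_force: [-1.4, -1.5, 4.9]
opening: 0.0173
grip_force: 12.0
```

Release, rise and retreat towards the robot, then check.

Call:
apply_moves(delta_pos=[[0,0,0],[0,0,0],[0,0,0],[0,0,0],[0,0,0],[0,0,0.08],[0,0,0.16],[0,0,0.25]], dr=[[0,0,0],[0,0,0],[0,0,0],[0,0,0],[0,0,0],[0,0,0],[0,0,0],[0,0,0]], jaw=[0.4,0.5,0.5,0.5,0.5,0.5,0.5,0.5])

```text
time: 35.1
tool_pos: [0.4244, 0.161, 0.306]
tool_rot: [3.14, 0.003, -0.197]
contact_force: [1.1, 0.7, -0.7]
opening: 0.0463
grip_force: 0.0
```

Call:
apply_moves(delta_pos=[[0,0,0.1],[-0.05,0.2,0.1],[-0.15,0.5,0.1],[-0.25,0.8,0.1],[-0.25,0.8,0.1],[-0.25,0.8,0.1],[-0.25,0.8,0.1],[-0.25,0.8,0.1]], dr=[[0,0,0],[0,0,0],[0,0,0],[0,0,0],[0,0,0],[0,0,0],[0,0,0],[0,0,0]], jaw=[0.5,0.5,0.5,0.5,0.5,0.5,0.5,0.5])

```text
time: 35.77
tool_pos: [0.3374, 0.4415, 0.3456]
tool_rot: [3.141, 0.0, -0.197]
contact_force: [0.8, -0.3, 0.4]
opening: 0.0458
grip_force: 0.0
```

Call:
apply_moves(delta_pos=[[-0.1,0,0],[-0.2,0,0],[-0.2,0,0],[-0.2,0,0],[-0.2,0,0]], dr=[[0,0,0],[0,0,0],[0,0,0],[0,0,0],[0,0,0]], jaw=[0.5,0.5,0.5,0.5,0.5])

```text
time: 36.18
tool_pos: [0.2588, 0.4397, 0.3458]
tool_rot: [-3.141, -0.001, -0.197]
contact_force: [0.3, 0.1, 0.0]
opening: 0.046
grip_force: 0.0
```

```bash
python3 - <<'E'
from h import *
ims=[]
for n in("top","side"):
    im,C,s=shot(n); np.save(n+"3.npy",im); ims.append(im)
a=cv2.resize(ims[0][100:250,130:330],(800,600),interpolation=2)
save("top3",a)
b=cv2.resize(ims[1][90:285,150:410],(800,600),interpolation=2); save("side3",b)
print(s["time"],s["tool_pos"],s["contact_force"])
E
```

```text
36.2333 [0.25939236 0.43950476 0.34575963] [-0.47498709  0.53060372 -0.59215777]
```

View pics/top3.png

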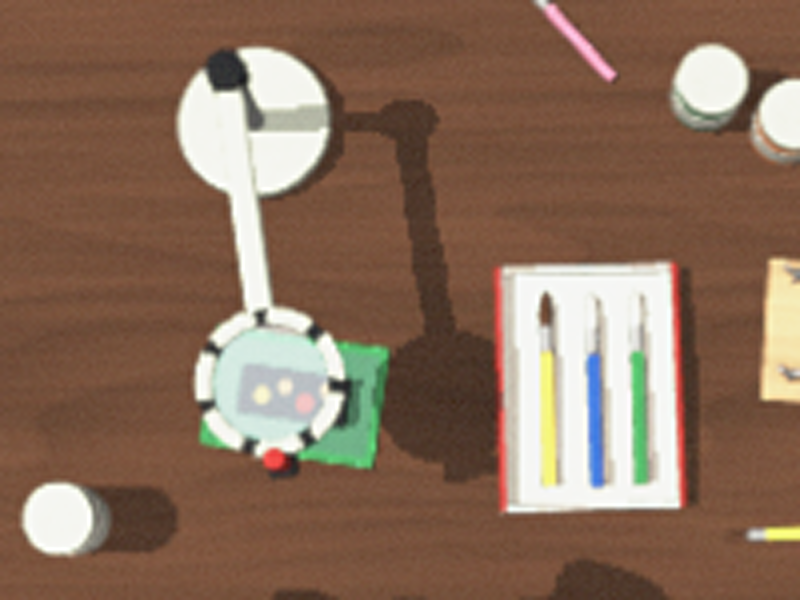

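View pics/side3.png

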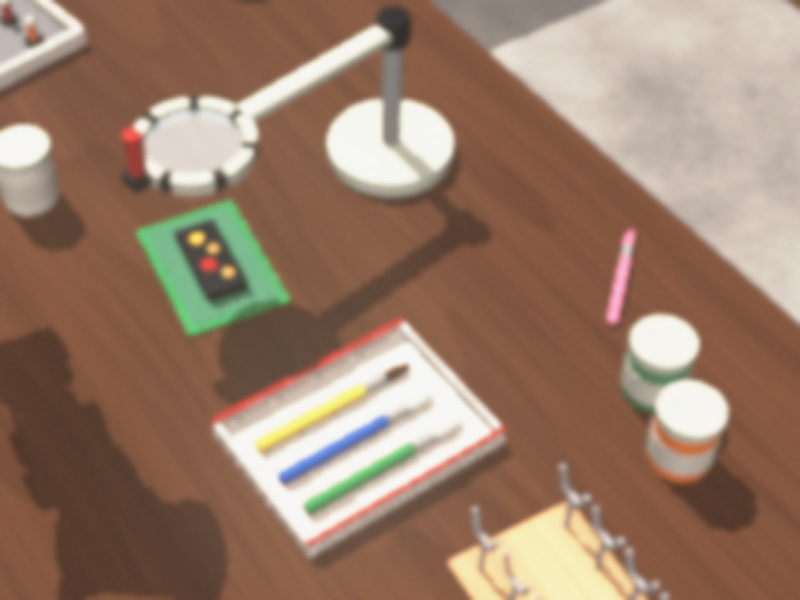

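All three brushes lie flat in the tray, bristles far, and the jars are untouched. The lens centre is at (272,381) in the crop. A quick numeric check before handing in.

```bash
python3 - <<'E'
from h import *
CT=cam("top");CS=cam("side")
L=onz(CT,130+272/4,100+381/4,.182)[:2]
P=rectp(np.array([onz(CS,150+u*.325,90+v*.325,.018)[:2] for u,v in((176,232),(208,222),(247,290),(212,303))]))
l2=onz(CS,150+196*.325,90+144*.325,.182)[:2]
print(L,l2,P)
E
```

```text
[0.4902509  0.16581409] [0.49004071 0.16161405] (array([0.4918, 0.1607]), np.float64(0.1065), np.float64(0.0359), np.float64(81.6))
```

```bash
python3 -c "
from cell import job
print(job.hand_in())"
```

```text
the job is handed in; nothing more can be done
None
```

I handed the job in with everything in place by my last pictures, though no verdict came back: the plaque is face up on the mat, the lens is about 10 mm or less from its centre, the yellow, blue and green brushes lie flat in the tray with bristles away from the robot, and the jars were not moved.

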